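# Fish out reagent discs from behind the guard and load the reader

### The job

Three or four reagent discs have dropped behind the fixed grille guard of the analyser's sample bay. Draw every one out through the bay's mouth with the yellow-handled hook (do not touch a disc with the fingers while it is still behind the guard), set each flat in its own pocket of the grey carrier, then push the carrier under the low reader head fully home against its stop. Leave the hook lying lengthwise on its blue mat, and do not disturb the bottle, jar and beaker.

Things in the scene. Friction and masses are not known exactly. Their poses are not given: they have to be found in the camera images.
- guard: Fixed white sample bay with grille guard. Origin on the bench at the bay's centre; x points from the mouth inward, z up. Inside 200 mm deep (x -100 to +100 mm), 140 mm wide (y -70 to +70 mm). Wall at +y 60 mm high, lip at -y 20 mm, back wall at x = +100 mm, housing 130 mm high behind it to x = 266 mm. Roof: four 10 mm bars along x, underside 64 mm up, 24 mm gaps; top 74 mm.
- guard_mouth (a point): Middle of the bay's open mouth at bench level (guard x = -100 mm, y = 0); axes as the guard. The opening is 140 mm wide and 58 mm high, below a blue front bar that reaches up to 74 mm.
- disc_white: White plastic reagent disc lying flat: a ring 44 mm outside diameter, 22 mm centre hole right through, 14 mm high, 30 g. Origin at the centre of its underside (as it starts), z up; either face may end up on top. May be absent (three or four of the four discs are there). Starts on the bench behind the guard.
- disc_orange: Orange plastic reagent disc lying flat: a ring 44 mm outside diameter, 22 mm centre hole right through, 14 mm high, 30 g. Origin at the centre of its underside (as it starts), z up; either face may end up on top. May be absent (three or four of the four discs are there). Starts on the bench behind the guard.
- disc_green: Green plastic reagent disc lying flat: a ring 44 mm outside diameter, 22 mm centre hole right through, 14 mm high, 30 g. Origin at the centre of its underside (as it starts), z up; either face may end up on top. May be absent (three or four of the four discs are there). Starts on the bench behind the guard.
- disc_yellow: Yellow plastic reagent disc lying flat: a ring 44 mm outside diameter, 22 mm centre hole right through, 14 mm high, 30 g. Origin at the centre of its underside (as it starts), z up; either face may end up on top. May be absent (three or four of the four discs are there). Starts on the bench behind the guard.
- hook: Hook, 140 g. Yellow handle block 90 mm long (x -45 to +45 mm), 22 mm wide (y), 30 mm high; origin at the centre of its underside, x along the rod to the hooked end, z up. From the handle a 7 mm thick steel rod runs, centred 22 mm above the underside level, to x = 225 mm and there turns straight down; the tip ends 1 mm above the underside level. Lies upright on its handle on the mat at the start.
- hook_tip (a point): lower end of the hook's downturned tip (hook x = 225 mm); axes as the hook.
- hook_mid (a point): middle of the hook's overall length (hook x = 92 mm), at the level of the handle's underside; axes as the hook.
- mat: Fixed blue tool mat, 330 mm (x) by 90 mm (y), 2 mm thick; origin at the centre of its underside. The hook belongs on it lengthwise, either way round, not overhanging.
- reader: Fixed cream reader: low gantry over a straight lane on the bench. Origin on the bench under the gantry's centre; x points along the lane into the gantry, z up. Gantry x -111 to +111 mm, 112 mm wide, headroom 22 mm, top 58 mm; grey head box on it (x 0 to +100 mm) to 118 mm, round cap on that to 148 mm. Guide rails 8 mm high, 6 mm thick, inner faces at y = +-30 mm, from x = -360 mm on.
- carrier: Loose grey carrier, 250 g, on the bench between the rails, before the gantry. Origin at the centre of the tray's underside, x = insertion direction. Tray 211 mm long (x -105.5 to +105.5 mm), 55 mm wide, walls 3 mm thick, 9 mm high; four 49 mm square pockets in a row, floors 3 mm up; 17 mm high with flat discs in it. Behind it a 6 mm high, 40 mm wide tail with a push tab.
- pocket0 (a point): centre of a carrier pocket's floor (carrier x = -78 mm, 3 mm above the bench); axes as the carrier
- pocket1 (a point): centre of a carrier pocket's floor (carrier x = -26 mm, 3 mm above the bench); axes as the carrier
- pocket2 (a point): centre of a carrier pocket's floor (carrier x = 26 mm, 3 mm above the bench); axes as the carrier
- pocket3 (a point): centre of a carrier pocket's floor (carrier x = 78 mm, 3 mm above the bench); axes as the carrier
- reader_mouth (a point): Middle of the gantry's entrance at bench level (reader x = -111 mm); axes as the reader. Tunnel under the gantry 60 mm wide between the rails, 22 mm high. Stop inside: its face lies at reader x = +108 mm; with the tray's front end against it the carrier is fully home, its origin at reader x = +2.5 mm.
- carrier_tab (a point): Middle of the rear face of the carrier's red push tab (carrier x = -165.5 mm, 16 mm up): upright plate 8 mm thick, 40 mm wide, 32 mm high, at the rear end of the tail. It stays outside the gantry when the carrier is home.
- reagent_bottle: Bystander: white reagent bottle, 56 mm diameter, 130 mm tall, standing; origin at the centre of its base.
- amber_jar: Bystander: amber jar, 48 mm diameter, 55 mm tall, standing; origin at the centre of its base.
- beaker: Bystander: clear plastic beaker, 66 mm diameter, 80 mm tall, standing; origin at the centre of its base.
Mind the look-alikes: they are no part of the job. Several things look just like the disc_white: the one meant starts farthest from the robot's base.

How it is judged:
On the way, in this order (a step that is already met when the one before it is completed fails the run):
1. every disc has been drawn out from behind the guard, clear of its mouth (x of each of disc_white, disc_orange, disc_green, disc_yellow in the frame of guard below -0.135 m), for 0.2 s.
2. every disc lies flat in a pocket of the carrier ((horizontal distance between disc_white and pocket0 below 0.006 m or horizontal distance between disc_white and pocket1 below 0.006 m or horizontal distance between disc_white and pocket2 below 0.006 m or horizontal distance between disc_white and pocket3 below 0.006 m) and (z of disc_white in the frame of carrier below 0.0055 m or (angle between disc_white's own z axis and vertical above 3 rad and z of disc_white in the frame of carrier below 0.0195 m)) and angle between the z axis of each of disc_white, disc_orange, disc_green, disc_yellow and the z axis of carrier, either way round below 0.1 rad and (horizontal distance between disc_orange and pocket0 below 0.006 m or horizontal distance between disc_orange and pocket1 below 0.006 m or horizontal distance between disc_orange and pocket2 below 0.006 m or horizontal distance between disc_orange and pocket3 below 0.006 m) and (z of disc_orange in the frame of carrier below 0.0055 m or (angle between disc_orange's own z axis and vertical above 3 rad and z of disc_orange in the frame of carrier below 0.0195 m)) and (horizontal distance between disc_green and pocket0 below 0.006 m or horizontal distance between disc_green and pocket1 below 0.006 m or horizontal distance between disc_green and pocket2 below 0.006 m or horizontal distance between disc_green and pocket3 below 0.006 m) and (z of disc_green in the frame of carrier below 0.0055 m or (angle between disc_green's own z axis and vertical above 3 rad and z of disc_green in the frame of carrier below 0.0195 m)) and (horizontal distance between disc_yellow and pocket0 below 0.006 m or horizontal distance between disc_yellow and pocket1 below 0.006 m or horizontal distance between disc_yellow and pocket2 below 0.006 m or horizontal distance between disc_yellow and pocket3 below 0.006 m) and (z of disc_yellow in the frame of carrier below 0.0055 m or (angle between disc_yellow's own z axis and vertical above 3 rad and z of disc_yellow in the frame of carrier below 0.0195 m))), for 0.2 s.
3. the loaded carrier is pushed home under the reader head (x of carrier in the frame of reader above -0.0025 m), for 0.2 s.
At the end, for the whole second after the job is handed in: Each disc present lies flat in a pocket of the carrier (within 6 mm of its centre); the carrier is within 5 mm of its stop under the reader; the hook rests on the mat, its middle within 36 mm of the mat's centre each way and 0.25 rad of its length; bystanders stand where they were (all of step 2 and x of carrier in the frame of reader above -0.0025 m and x of hook_mid in the frame of mat between -0.036 and 0.036 m and y of hook_mid in the frame of mat between -0.036 and 0.036 m and z of hook_mid in the frame of mat below 0.02 m and angle between the x axis of hook and the x axis of mat, either way round below 0.25 rad and linear speed of each of hook, carrier below 0.02 m/s); the robot touches nothing.
It fails at once if the fingers touch a disc that is still behind the guard ((contact force between the fingers and disc_white above 0.3 N and x of disc_white in the frame of guard above -0.1 m and height (world z) of disc_white below 0.06 m) or (contact force between the fingers and disc_orange above 0.3 N and x of disc_orange in the frame of guard above -0.1 m and height (world z) of disc_orange below 0.06 m) or (contact force between the fingers and disc_green above 0.3 N and x of disc_green in the frame of guard above -0.1 m and height (world z) of disc_green below 0.06 m) or (contact force between the fingers and disc_yellow above 0.3 N and x of disc_yellow in the frame of guard above -0.1 m and height (world z) of disc_yellow below 0.06 m)).
It fails at once if the bottle, jar or beaker is shifted more than 3 cm or tipped (distance of any of reagent_bottle, amber_jar, beaker from where it was at the start of the episode above 0.03 m or angle between any of reagent_bottle, amber_jar, beaker's own z axis and vertical above 0.5 rad).
Of disc_white, disc_orange, disc_green, disc_yellow only 3 to 4 are there at a start; the rules pass over those that are not, and their reading is None.
At some moment in a run one of disc_white, disc_orange, disc_green, disc_yellow may be knocked a few centimetres aside while the robot is not near it.
Once in a run the grip may slacken for a moment while it holds something.
It also fails if it takes over 210 s, if anything falls off the work surface, if the arm or the gripper's body presses on something with over 40 N, if the wrist force passes 120 N, or if a joint passes its speed limit or range.

### The arm

A 6-joint arm with a two-finger parallel gripper is mounted at the origin on the work surface. World frame = base frame: x ahead of the robot, y to its left, z up, the work surface at z = 0. Lengths are in m, angles in rad, forces in N, time in s.
With the tool pointing down it reaches from about 0.225 to 0.875 m from the base axis. Payload 3.4 kg.
Tool frame: the origin (TCP) lies on the centre line of the jaws, within the pads' length; the fingertips stand 17 mm ahead of it and the grasp point (between the pads) lies 2 mm behind it (nose_length is the distance from the TCP to the fingertips, in m); z points along the fingers, y is the line along which they close (so a half turn about z gives the same grasp; the last joint's range is limited). The gripper opens to 85 mm and grips with 20 to 120 N. Pads are 22 mm wide; open, the fingers measure 114 mm over their backs; the gripper's body (76 mm by 85 mm) begins 54 mm behind the grasp point. The pads swing forward as they close: fully open they stand 13 mm farther back than shut.
Start: joints at [-1.325, 0.276, 1.505, -0, 1.361, -0.121], TCP at [0.206, -0.537, 0.248] pointing down, gripper open.
Joint ranges: [-2.89, 2.89], [-0.75, 2.08], [0.22, 2.7], [-1.18, 4.32], [0.11, 2.71], [-2.7, 2.7]. Speed limits (rad/s): [2.57, 2.57, 3.14, 3.14, 3.14, 3.14].

### API

Orientations are given as a unit quaternion [w, x, y, z].
In Python, from rig import get_state, get_image, sign_off, find_in, place_of, nose_length gives the robot as it stands.
- The arm moves only by the tool apply_moves, never from a script. Its argument "deltas" is one flat list of numbers, 5 for each row, row after row: the finger opening in mm, from 0 to 85.4, then the shift along the tool's x, y, z in mm, then the turn about the tool's z in degrees. A call has 1 to 12 rows; each row is the pose to reach, as a shift and turn from the pose commanded when the call began, along the tool's axes at that moment; what a row does not reach only later rows make up. A row lasts 1/12 s, in which the tool goes at most 41.7 mm and 7.16 degrees, less where a joint would pass 70% of its speed; a pose out of reach is approached as far as the arm can. A call with a gripper value outside its range is refused whole. The fingers move at their own pace and stop on an object; "squeeze" is the grip in N (left out, the last holds). Time passes only in rows, so rows that repeat a pose let the fingers close. It gives the time, the measured TCP pose, the force, the opening and the grip force at its end, in the units of the state.
- get_state(): the state, without advancing time (a new reading comes with each control period).
- get_image(name): name is "scene" or "side" or "wrist"; returns a dict with "frame" (420x560x3 uint8, red, green, blue), "K" (3x3 intrinsics, pixels), "position" and "orientation" of the camera in the world. Camera axes: x right, y down, z forward; pixel columns grow to the right and rows downward; lengths in m; the calibration is good to about 2 mm. A picture is of the moment at which its call begins. There is no depth.
- sign_off(): hands the job in; it is judged then, once.
Trained networks look in a picture, given as the dict that the camera call returned (one of the last four; its "shot" number tells which), for a name from the list of things; names that differ only in an ending like _2 or _b are one class to them, and where a whole thing is asked for, a point or a joint stands for the part that bears it (a point fixed in the world has none). Each returns a list of dicts, best first, with "score" (0 to 1); they miss things now and then, are a little off and sometimes report something else, mostly with a low value. They report only what shows in the picture. A call takes as long as a camera call. They do not tell look-alikes from the thing itself.
- find_in(query, picture): "point" ([column, row] in pixels, amid what is visible of it).
- place_of(query, picture): "point" ([column, row] in pixels: a listed point, or the origin of a listed thing).
The state is a dict: "clock": time; "qpos": joint angles; "qd": joint speeds; "effort": joint torques, N m; "position": TCP position; "ee_rot": TCP orientation; "contact_force": force on the tool from outside, world axes, zero at the start; "moment": the same for the moment, N m; "width": finger opening in m; "gripper_force": force on a finger pad.
Only numpy, scipy, OpenCV 4.12 (cv2) and the standard library are available. Lean on these libraries where they do the work, as an engineer would, in place of code of your own. Each camera call takes 0.05 s, during which the arm holds its last target. There are 200 camera calls.

## Working session

There is one attempt and no reset: what is moved stays moved. The work goes in short steps, Python scripts to look and compute and a tool call to move; the robot and the scene stay as the last step left them, time stands still between calls to the robot, and variables do not carry over. Pictures are saved under pics/ and viewed, at most 14 in all, crops included, and the job is handed in when it is done.

Besides the shell and the picture viewer there is one more tool, called as a command line: name --argument value ..., lists and objects as JSON in quotes. apply_moves: Moves the arm, as the interface text tells. Its arguments: {"type":"object","properties":{"deltas":{"type":"array"},"squeeze":{"type":"number"}},"required":["deltas"]}

```bash
mkdir -p pics; ls; cat > h.py <<'E'
import numpy as np, cv2
from scipy.spatial.transform import Rotation as R
from rig import *
def rot(q): return R.from_quat([q[1],q[2],q[3],q[0]]).as_matrix()
def ray(p,uv,z):
    K=np.array(p["K"]);d=rot(p["orientation"])@np.linalg.inv(K)@np.array([uv[0],uv[1],1.])
    o=np.array(p["position"]);return o+d*(z-o[2])/d[2]
def proj(p,X):
    c=rot(p["orientation"]).T@(np.array(X)-np.array(p["position"]));u=np.array(p["K"])@c;return u[:2]/u[2]
def save(p,n,s=1): 
    f=cv2.cvtColor(p["frame"],cv2.COLOR_RGB2BGR);cv2.imwrite(f"pics/{n}.png",cv2.resize(f,None,fx=s,fy=s))
E
python3 - <<'E'
from h import *
s=get_state();print({k:np.round(v,3) for k,v in s.items()}, nose_length if not callable(nose_length) else nose_length())
a=get_image("scene");b=get_image("side");save(a,"scene",1.4);save(b,"side",1.4)
Z=dict(guard=0,guard_mouth=0,disc_white=0,disc_orange=0,disc_green=0,disc_yellow=0,hook=.002,hook_tip=.003,mat=0,reader=0,reader_mouth=0,carrier=0,carrier_tab=.016,pocket0=.003,pocket3=.003,reagent_bottle=0,amber_jar=0,beaker=0)
for n,p in (("scene",a),("side",b)):
    print(n,np.round(p["position"],3),np.round(p["K"][0],0))
    for k,z in Z.items():
        print(k,[(np.round(r["score"],2),np.round(r["point"]),np.round(ray(p,r["point"],z)[:2],3)) for r in place_of(k,p)[:5]])
E
```

```text
pics
{'clock': np.float64(0.0), 'qpos': array([-1.325,  0.277,  1.506,  0.   ,  1.361, -0.121]), 'qd': array([ 0.   , -0.001, -0.001,  0.   , -0.   ,  0.001]), 'effort': array([-1.0000e-03, -4.1678e+01, -2.4581e+01, -0.0000e+00,  1.1000e-02,
       -0.0000e+00]), 'position': array([ 0.206, -0.536,  0.247]), 'ee_rot': array([-0.001,  0.983,  0.182, -0.   ]), 'contact_force': array([-0.172, -0.071,  0.81 ]), 'moment': array([-0.019, -0.041,  0.012]), 'gripper_force': np.float64(0.0), 'width': np.float64(0.086)} 0.017
scene [1.194 0.18  1.06 ] [461.   0. 278.]
guard [(np.float64(0.79), array([426., 240.]), array([0.467, 0.294]))]
guard_mouth []
disc_white [(np.float64(0.75), array([433., 197.]), array([0.318, 0.278])), (np.float64(0.64), array([415., 248.]), array([0.503, 0.274])), (np.float64(0.47), array([461., 210.]), array([0.332, 0.361]))]
disc_orange [(np.float64(0.72), array([454., 260.]), array([0.496, 0.375])), (np.float64(0.45), array([284., 267.]), array([ 0.696, -0.019]))]
disc_green [(np.float64(0.57), array([426., 227.]), array([0.426, 0.284]))]
disc_yellow [(np.float64(0.
[... 2783 characters left out ...]
.float64(0.77), array([237., 234.]), array([ 0.692, -0.014])), (np.float64(0.53), array([244., 213.]), array([ 0.695, -0.107]))]
pocket3 [(np.float64(0.94), array([246., 208.]), array([ 0.694, -0.129])), (np.float64(0.87), array([242., 219.]), array([ 0.693, -0.077])), (np.float64(0.83), array([247., 198.]), array([ 0.703, -0.18 ])), (np.float64(0.77), array([237., 234.]), array([ 0.692, -0.014])), (np.float64(0.53), array([244., 213.]), array([ 0.695, -0.107]))]
reagent_bottle []
amber_jar [(np.float64(0.58), array([196., 250.]), array([0.781, 0.061]))]
beaker [(np.float64(0.58), array([234., 233.]), array([ 0.702, -0.019])), (np.float64(0.56), array([314., 143.]), array([ 0.534, -0.566]))]
```

View pics/scene.png

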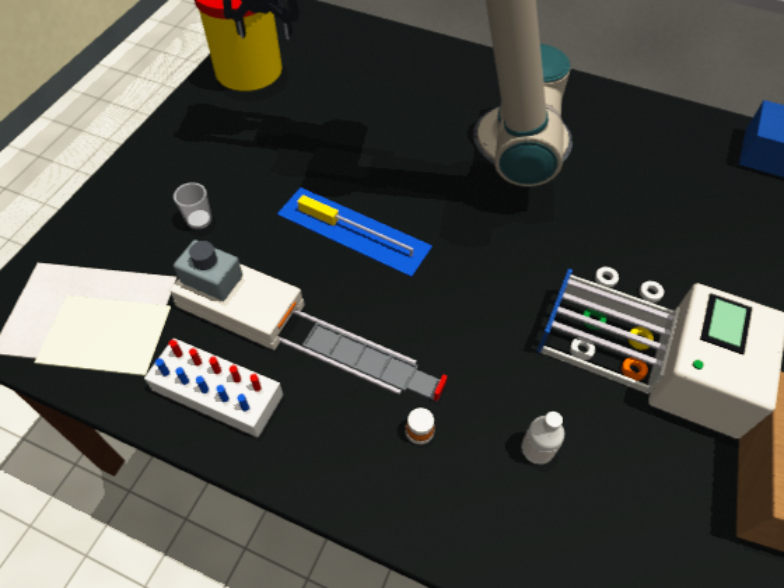

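View pics/side.png

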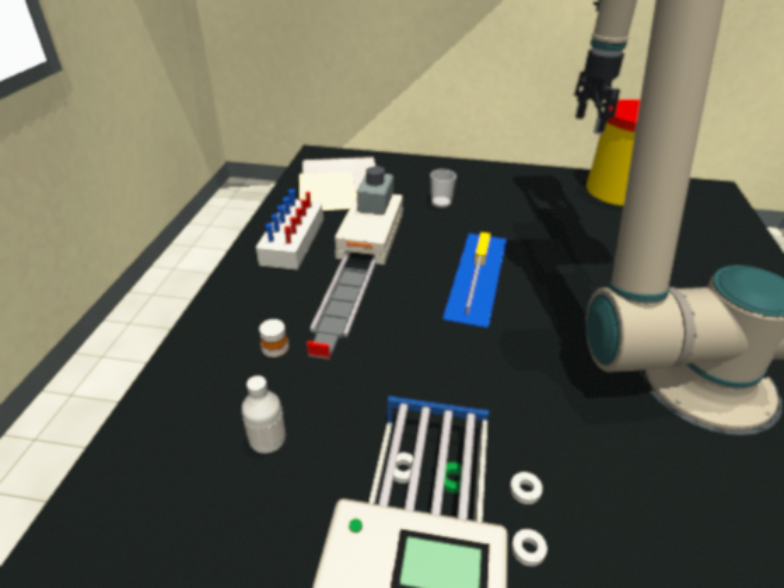

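The scene view shows the bay at right: white (583,348), green (595,318), yellow (640,338) and orange (635,370). Two look-alike white rings lie outside at (607,275) and (652,290). The hook is on the mat, its handle at (318,210). The four carrier pockets are empty, with the red tab at (440,385).

```bash
cat >> h.py <<'E'
def yaw():
    r=rot(get_state()["ee_rot"]);return np.degrees(np.arctan2(r[1,1],r[0,1]))
def go(x,y,z,yw=None):
    s=get_state();r=rot(s["ee_rot"]);p=np.array(s["position"])
    d=r.T@(np.array([x,y,z])-p)*1000
    c=yaw();t=0 if yw is None else -((yw-c+90)%180-90)
    n=max(np.linalg.norm(d)/41.7,abs(t)/7.16)
    print("from",np.round(p*1000,1),"yaw",round(c,1),"-> d",np.round(d,1),"turn",round(t,1),"rows",round(n,1))
E
python3 - <<'E'
from h import *
go(.414,-.33,.22,-4)
E
```

```text
from [ 206.2 -536.8  248.3] yaw -69.0 -> d [ 268.1 -118.5   28.3] turn -65.0 rows 9.1
```

apply_moves --deltas '[85, 268, -118, 28, -65, 85, 268, -118, 28, -65, 85, 268, -118, 28, -65, 85, 268, -118, 28, -65, 85, 268, -118, 28, -65, 85, 268, -118, 28, -65, 85, 268, -118, 28, -65, 85, 268, -118, 28, -65, 85, 268, -118, 28, -65, 85, 268, -118, 28, -65, 85, 268, -118, 28, -65, 85, 268, -118, 28, -65]'

```text
clock: 2.9
position: [0.4139, -0.3308, 0.2204]
ee_rot: [0.0, 0.732, 0.681, -0.0]
contact_force: [0.0, -0.6, 0.7]
width: 0.0847
gripper_force: 0.0
```

```bash
python3 - <<'E'
from h import *
print(get_state()["position"],yaw(),get_state()["qpos"])
w=get_image("wrist");save(w,"w1");print(w["position"],rot(w["orientation"]))
for k,z in dict(hook=.002,hook_tip=.003,hook_mid=.002,mat=0.002).items():
    print(k,[(np.round(r["score"],2),np.round(r["point"]),np.round(ray(w,r["point"],z)[:2],3)) for r in place_of(k,w)[:3]])
E
```

```text
[ 0.41386514 -0.33084198  0.2203703 ] -4.166505941724739 [-8.05651988e-01  2.25851991e-01  1.64622387e+00 -1.23927460e-04
  1.26932081e+00 -7.32895947e-01]
[ 0.41950346 -0.25212215  0.34682614] [[ 9.97294851e-01 -6.99655725e-02 -2.25344123e-02]
 [-7.35049326e-02 -9.48950945e-01 -3.06739512e-01]
 [ 7.71537089e-05  3.07566126e-01 -9.51526706e-01]]
hook [(np.float64(0.95), array([276., 173.]), array([ 0.413, -0.324]))]
hook_tip []
hook_mid [(np.float64(0.9), array([281.,  81.]), array([ 0.424, -0.234]))]
mat [(np.float64(0.75), array([279.,  88.]), array([ 0.422, -0.241]))]
```

View pics/w1.png

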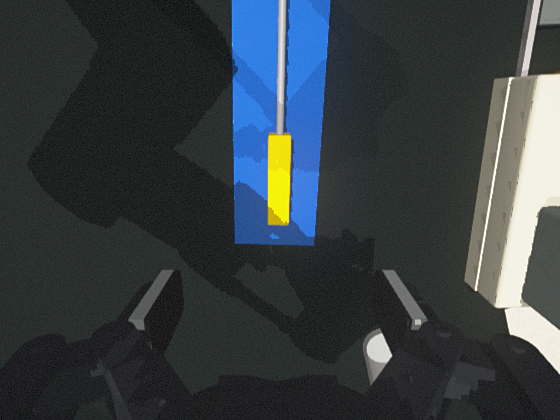

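The wrist view shows the yellow handle spanning rows 133–224 at column ~280, with the rod running up the image to (284,0).

```bash
python3 - <<'E'
from h import *
w=get_image("wrist")
a=ray(w,(280,133.5),.032);b=ray(w,(278.5,224),.032);c=ray(w,(284,2),.0275)
print(a,b,np.linalg.norm(a-b),c, np.degrees(np.arctan2(*(c-b)[[1,0]])),np.degrees(np.arctan2(*(a-b)[[1,0]])))
m=(a+b)/2; print("handle mid",m)
# mat corners
for p in ((234,244),(315,244),(331,0),(231,0)): print(ray(w,p,.002))
u=(a-b)/np.linalg.norm(a-b); g=m-u*.012
go(g[0],g[1],.0265+.0,None); print("grasp at",g)
E
```

```text
[ 0.41955018 -0.28111257  0.032     ] [ 0.41176161 -0.37065483  0.032     ] 0.08988035485541356 [ 0.43049543 -0.17344403  0.0275    ] 84.57353680501083 85.02881149032997
handle mid [ 0.4156559 -0.3258837  0.032    ]
[ 0.35905363 -0.40242422  0.002     ]
[ 0.45055988 -0.40904372  0.002     ]
[ 0.47409704 -0.16864465  0.002     ]
[ 0.38346005 -0.16209263  0.002     ]
from [ 413.8 -330.9  220.4] yaw -4.1 -> d [ -6.9   1.3 193.9] turn 0 rows 4.7
grasp at [ 0.41461604 -0.33783856  0.032     ]
```

apply_moves --deltas '[60, -7, 1, 120, 1, 60, -7, 1, 150, 1, 60, -7, 1, 150, 1, 60, -7, 1, 150, 1, 60, -7, 1, 196, 1, 60, -7, 1, 196, 1, 60, -7, 1, 196, 1, 15, -7, 1, 196, 1, 15, -7, 1, 196, 1, 15, -7, 1, 196, 1, 15, -7, 1, 196, 1, 15, -7, 1, 196, 1]' --squeeze 70

```text
clock: 4.2
position: [0.416, -0.339, 0.0269]
ee_rot: [0.003, 0.737, 0.676, -0.0]
contact_force: [-0.3, -0.2, 7.0]
width: 0.0207
gripper_force: 70.3
```

apply_moves --deltas '[15, 0, 0, 0, 0, 15, 0, 0, 0, 0, 15, 0, 0, 0, 0, 15, 0, 0, 0, 0, 15, 0, 0, -30, 0, 15, 0, 0, -60, 0, 15, 0, 0, -60, 0, 15, 0, 0, -60, 0]'

```text
clock: 4.87
position: [0.4158, -0.3388, 0.087]
ee_rot: [0.003, 0.737, 0.676, 0.0]
contact_force: [-0.8, -0.1, -1.3]
width: 0.0207
gripper_force: 69.4
```

```bash
python3 - <<'E'
from h import *
s=get_state();print(s["width"],s["gripper_force"],s["position"],yaw())
a=get_image("scene");b=get_image("side")
for n,p in (("scene",a),("side",b)):
    for k,z in dict(hook_tip=.0).items():
        print(k,[(np.round(r["score"],2),np.round(r["point"]),np.round(ray(p,r["point"],z+.06)[:2],3)) for r in place_of(k,p)[:3]])
f=cv2.cvtColor(a["frame"],cv2.COLOR_RGB2BGR)[170:310,370:560];cv2.imwrite("pics/g1.png",cv2.resize(f,None,fx=4,fy=4,interpolation=cv2.INTER_CUBIC))
E
```

```text
0.020704877180277324 69.40301299095154 [ 0.41583205 -0.33883103  0.08700865] -4.977970625455924
hook_tip [(np.float64(0.69), array([294., 171.]), array([ 0.44, -0.1 ])), (np.float64(0.41), array([454., 260.]), array([0.536, 0.364]))]
hook_tip [(np.float64(0.68), array([338., 209.]), array([ 0.429, -0.1  ]))]
```

View pics/g1.png

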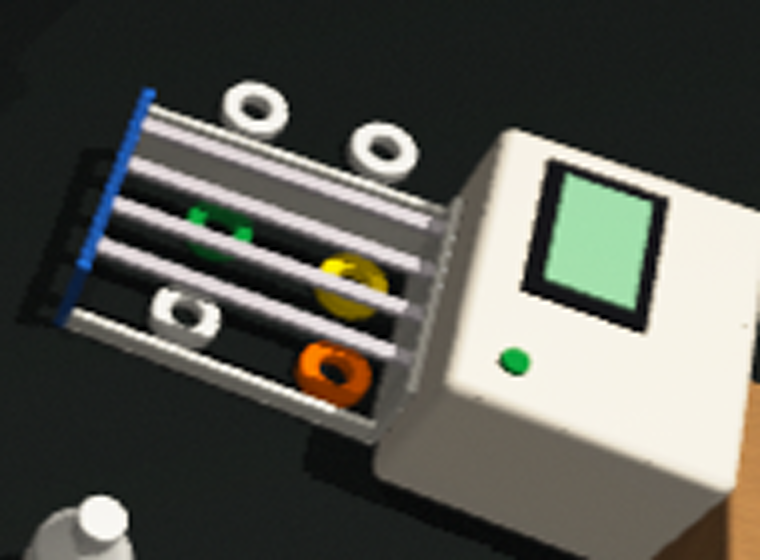

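The bay crop shows white at (185,313), green at (220,230), yellow at (352,285) and orange at (335,372). The blue bar runs from (150,92) to (65,322), and the bars' back ends are at (433,220) to (390,352).

```bash
python3 - <<'E'
from h import *
from scipy.optimize import least_squares
a=get_image("scene")
C=lambda p:np.array(p)/4+np.array([370-.4,170-.4])
pts=[]
for y,f,b in zip((.051,.017,-.017,-.051),((147,122),(132,163),(116,204),(100,245)),((433,220),(420,263),(405,312),(390,352))):
    pts+=[((-.095,y,.072),C(f)),((.1,y,.072),C(b))]
pts+=[((-.1,-.072,.02),C((70,314))),((.1,-.073,.02),C((374,435)))]
def W(q,P): c,s=np.cos(q[2]),np.sin(q[2]);return np.array([q[0]+c*P[0]-s*P[1],q[1]+s*P[0]+c*P[1],P[2]])
f=lambda q:np.concatenate([proj(a,W(q,P))-uv for P,uv in pts])
r=least_squares(f,[.467,.3,np.pi/2],loss="soft_l1");q=r.x;print(q,np.degrees(q[2]));print(np.round(r.fun.reshape(-1,2),1))
def G(X): c,s=np.cos(q[2]),np.sin(q[2]);d=X[:2]-q[:2];return np.array([c*d[0]+s*d[1],-s*d[0]+c*d[1]])
for n,p in dict(white=(185,315),orange=(334,374),yellow=(352,286),green=(220,232)).items():
    X=ray(a,C(p),.009);print(n,np.round(X,3),np.round(G(X),3))
    print([(np.round(t["score"],2),np.round(ray(a,t["point"],0)[:2],3)) for t in place_of("disc_"+n,a)[:4]])
E
```

```text
[0.4707649  0.30077386 1.58299427] 90.69889089574465
[[-2.2  0.3]
 [ 1.6  0.9]
 [-1.8 -0.1]
 [ 2.5  0.7]
 [-1.2 -0.2]
 [ 3.9 -0.6]
 [-0.8  0. ]
 [ 5.1  0.7]
 [-1.6 -1.1]
 [ 0.1 -3. ]]
white [0.508 0.275 0.009] [-0.026 -0.037]
[(np.float64(0.62), array([0.514, 0.277])), (np.float64(0.5), array([0.323, 0.367])), (np.float64(0.48), array([0.316, 0.28 ])), (np.float64(0.42), array([0.726, 0.258]))]
orange [0.512 0.373 0.009] [ 0.072 -0.042]
[(np.float64(0.59), array([0.502, 0.375]))]
yellow [0.442 0.37  0.009] [0.07  0.028]
[(np.float64(0.62), array([0.43 , 0.372])), (np.float64(0.57), array([ 0.422, -0.253])), (np.float64(0.35), array([ 0.681, -0.124]))]
green [0.436 0.281 0.009] [-0.02   0.035]
[(np.float64(0.48), array([0.431, 0.28 ])), (np.float64(0.41), array([0.506, 0.374]))]
```

```bash
python3 - <<'E'
from h import *
go(.47,.27,.32,.7)
E
```

```text
from [ 414.3 -337.3   83.6] yaw -5.0 -> d [ 610.1    2.4 -235.9] turn -5.7 rows 15.7
```

apply_moves --deltas '[15, 0, 0, -40, 0, 15, 0, 0, -80, 0, 15, 0, 0, -120, 0, 15, 0, 0, -160, 0, 15, 0, 0, -200, 0, 15, 0, 0, -236, 0, 15, 40, 2, -236, -5.7, 15, 80, 2, -236, -5.7, 15, 120, 2, -236, -5.7, 15, 160, 2, -236, -5.7, 15, 200, 2, -236, -5.7, 15, 240, 2, -236, -5.7]'

```text
clock: 6.32
position: [0.437, -0.0968, 0.32]
ee_rot: [-0.0, 0.703, 0.711, -0.0]
contact_force: [0.5, 0.1, -0.9]
width: 0.0208
gripper_force: 69.3
```

apply_moves --deltas '[15, 40, 0, 0, 0, 15, 80, 40, 0, 0, 15, 120, 40, 0, 0, 15, 160, 40, 0, 0, 15, 200, 40, 0, 0, 15, 240, 40, 0, 0, 15, 280, 40, 0, 0, 15, 320, 40, 0, 0, 15, 350, 40, 0, 0, 15, 370, 40, 0, 0, 15, 370, 40, 0, 0]'

```text
clock: 7.23
position: [0.4722, 0.276, 0.3193]
ee_rot: [-0.001, 0.701, 0.713, 0.0]
contact_force: [-0.6, -0.6, -1.5]
width: 0.0204
gripper_force: 73.5
```

```bash
python3 - <<'E'
from h import *
for i in range(2):
    s=get_state();print(s["clock"],s["position"],yaw(),s["width"],s["gripper_force"])
    w=get_image("wrist")
save(w,"w2",1.4);print(w["position"])
for k in ("white","orange","green","yellow"):
    print(k,[(np.round(t["score"],2),np.round(t["point"]),np.round(ray(w,t["point"],0)[:2],3)) for t in place_of("disc_"+k,w)[:4]])
E
```

```text
7.2333 [0.47222714 0.27603194 0.31926708] 0.9880528648929797 0.02041390675835685 73.53705883026123
7.2833 [0.47230079 0.27365544 0.31931798] 0.9193087227486967 0.02058520982663834 73.53836417198181
[0.47112666 0.35263538 0.44572344]
white [(np.float64(0.91), array([170., 158.]), array([0.327, 0.278])), (np.float64(0.76), array([162.,  88.]), array([0.324, 0.366])), (np.float64(0.67), array([302., 165.]), array([0.504, 0.27 ]))]
orange [(np.float64(0.77), array([309.,  86.]), array([0.51 , 0.371]))]
green [(np.float64(0.69), array([250., 155.]), array([0.435, 0.283])), (np.float64(0.3), array([276., 139.]), array([0.469, 0.305]))]
yellow [(np.float64(0.95), array([252.,  86.]), array([0.437, 0.37 ]))]
```

View pics/w2.png

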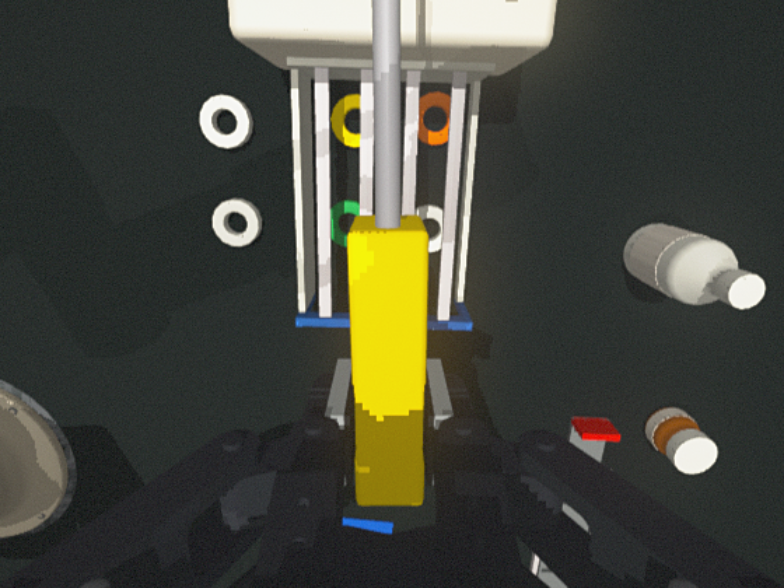

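The wrist view shows, behind the bars, yellow (347,120), orange (435,118), green (347,222) and white (433,225). The blue bar spans (297,320)–(470,324), and the held hook is straight with the tool.

```bash
cat >> h.py <<'E'
L=.237
def tip(x,y,zt,th=91.0):
    "tool target so that the hook tip's lower end is at x,y,zt, hook heading th deg"
    t=np.radians(th);go(x-L*np.cos(t),y-L*np.sin(t),zt+.0235,th-90)
E
python3 - <<'E'
from h import *
w=get_image("wrist")
R_=lambda c,r,z:ray(w,(c/1.4,r/1.4),z)
a=R_(297,320,.07);b=R_(470,324,.07);print(a,b,np.linalg.norm(a-b),np.degrees(np.arctan2(*(b-a)[[1,0]]))+90)
a=R_(479,82,.02);b=R_(460,300,.02);print(a,b,np.degrees(np.arctan2(*(a-b)[[1,0]])))
for (c,r),(d,e) in (((321,70),(325,315)),((459,74),(444,318))):
    a=R_(c,r,.074);b=R_(d,e,.074);print(a,b,np.degrees(np.arctan2(*(a-b)[[1,0]])))
tip(.505,.16,.024)
E
```

```text
[0.39377163 0.20069154 0.07      ] [0.54457815 0.19847407 0.07      ] 0.150822820332562 89.15757963783818
[0.54772656 0.3978062  0.02      ] [0.54289225 0.203386   0.02      ] 88.57561756994247
[0.42206665 0.39858674 0.074     ] [0.41886019 0.20712092 0.074     ] 89.04056365792066
[0.52310019 0.39693534 0.074     ] [0.52109495 0.20539907 0.074     ] 89.40017750427688
from [472.9 270.7 320.3] yaw 0.6 -> d [-347.9   32.4  273. ] turn -0.4 rows 10.6
```

apply_moves --deltas '[15, -40, 0, 0, 0.7, 15, -80, 0, 0, 0.7, 15, -120, 10, 0, 0.7, 15, -160, 20, 0, 0.7, 15, -200, 30, 0, 0.7, 15, -240, 32, 0, 0.7, 15, -280, 32, 0, 0.7, 15, -320, 32, 0, 0.7, 15, -358, 32, 20, 0.7, 15, -358, 32, 60, 0.7, 15, -358, 32, 100, 0.7, 15, -358, 32, 140, 0.7]'

```text
clock: 8.58
position: [0.509, -0.0879, 0.1796]
ee_rot: [0.001, 0.708, 0.706, 0.001]
contact_force: [0.2, -0.4, -2.0]
width: 0.0204
gripper_force: 73.7
```

apply_moves --deltas '[15, 0, 0, 40, 0, 15, 0, 0, 80, 0, 15, 0, 0, 110, 0, 15, 0, 0, 131, 0, 15, 0, 0, 131, 0, 15, 0, 0, 131, 0]'

```text
clock: 9.08
position: [0.5087, -0.0863, 0.0489]
ee_rot: [-0.001, 0.707, 0.707, -0.0]
contact_force: [0.1, -0.3, -1.9]
width: 0.0205
gripper_force: 73.5
```

```bash
python3 - <<'E'
from h import *
a=get_image("scene");b=get_image("side")
for n,p in (("scene",a),("side",b)):
    for k,z in dict(hook_tip=.0235,disc_white=0,disc_green=0,disc_orange=0,disc_yellow=0).items():
        print(k,[(np.round(r["score"],2),np.round(r["point"]),np.round(ray(p,r["point"],z)[:2],3)) for r in place_of(k,p)[:3]])
tip(.505,.272,.024,90)
E
```

```text
hook_tip [(np.float64(0.77), array([376., 230.]), array([0.506, 0.164]))]
disc_white [(np.float64(0.75), array([434., 200.]), array([0.328, 0.282])), (np.float64(0.67), array([465., 210.]), array([0.327, 0.371])), (np.float64(0.6), array([415., 252.]), array([0.515, 0.278]))]
disc_green [(np.float64(0.61), array([426., 228.]), array([0.43 , 0.284]))]
disc_orange [(np.float64(0.62), array([450., 263.]), array([0.51 , 0.367]))]
disc_yellow [(np.float64(0.51), array([456., 240.]), array([0.434, 0.368]))]
hook_tip [(np.float64(0.86), array([300., 288.]), array([0.497, 0.16 ]))]
disc_white [(np.float64(0.72), array([378., 351.]), array([0.322, 0.278])), (np.float64(0.66), array([379., 394.]), array([0.323, 0.369])), (np.float64(0.47), array([287., 335.]), array([0.51 , 0.273]))]
disc_green [(np.float64(0.65), array([320., 342.]), array([0.439, 0.278])), (np.float64(0.29), array([198., 253.]), array([0.771, 0.073]))]
disc_orange [(np.float64(0.36), array([303., 350.]), array([0.474, 0.302]))]
disc_yellow [(np.float64(0.62), array([286., 336.]), array([0.513, 0.276])), (np.float64(0.24), array([197., 249.]), array([0.78 , 0.059]))]
from [509.3 -85.7  49.5] yaw 0.0 -> d [120.7  -4.3   2. ] turn 0.0 rows 2.9
```

apply_moves --deltas '[15, 30, -1, 0, 0, 15, 60, -1, 0, 0, 15, 90, -1, 0, 0, 15, 116, -1, 0, 0, 15, 116, -1, 0, 0, 15, 116, -1, 0, 0]'

```text
clock: 10.18
position: [0.508, 0.0314, 0.0493]
ee_rot: [0.0, 0.706, 0.708, -0.0]
contact_force: [-0.7, -0.6, -1.7]
width: 0.0206
gripper_force: 73.6
```

```bash
python3 - <<'E'
from h import *
a=get_image("scene");b=get_image("side")
f=np.hstack([cv2.resize(cv2.cvtColor(a["frame"],cv2.COLOR_RGB2BGR)[205:285,370:470],None,fx=4,fy=4,interpolation=cv2.INTER_CUBIC),cv2.resize(cv2.cvtColor(b["frame"],cv2.COLOR_RGB2BGR)[280:360,250:350],None,fx=4,fy=4,interpolation=cv2.INTER_CUBIC)]);cv2.imwrite("pics/t1.png",f)
s=get_state();print(s["position"])
X=s["position"]+np.array([0,.237,-.0235]);
for p,o in((a,(370,205)),(b,(250,280))): print((proj(p,X)-o)*4,(proj(p,X+[0,0,.02])-o)*4)
E
```

```text
[0.50837242 0.02989932 0.04928759]
[177.156879  155.9385025] [185.06537003 140.32070953]
[154.75241045 181.88039268] [155.91035703 158.36474278]
```

View pics/t1.png

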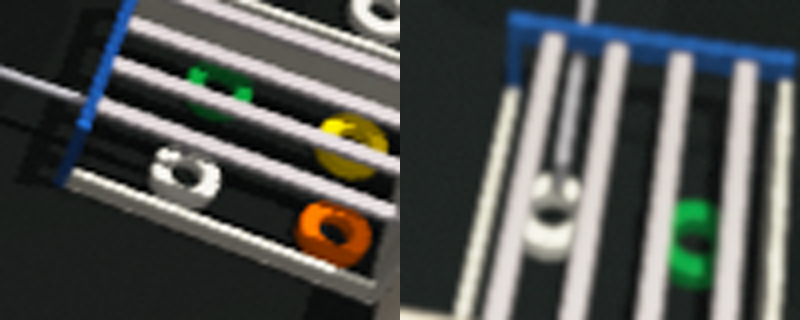

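The crop shows the rod going in under the front bar. The tip is over the near rim of the white disc, whose hole is at (184,178) in the scene half and (555,210) in the side half.

```bash
python3 - <<'E'
from h import *
a=get_image("scene");b=get_image("side")
print(ray(a,np.array((184,178))/4+(369.6,204.6),.007),ray(b,np.array((153,212))/4+(249.6,279.6),.007))
s=get_state();print(s["position"]+np.array([0,.237,-.0235]))
E
```

```text
[0.50955332 0.27552599 0.007     ] [0.50892623 0.27136726 0.007     ]
[0.50838737 0.26636234 0.02578242]
```

apply_moves --deltas '[15, 5, 1, 0, 0, 15, 5, 1, 0, 0, 15, 5, 1, 7, 0, 15, 5, 1, 14, 0, 15, 5, 1, 20, 0, 15, 5, 1, 20, 0, 15, 5, 1, 20, 0]'

```text
clock: 10.97
position: [0.5086, 0.0352, 0.0285]
ee_rot: [-0.001, 0.707, 0.707, -0.001]
contact_force: [0.6, -0.4, -1.6]
width: 0.0204
gripper_force: 73.6
```

apply_moves --deltas '[15, -8, 0, 0, 0, 15, -16, 0, 0, 0, 15, -24, 0, 0, 0, 15, -30, 0, 0, 0]'

```text
clock: 11.3
position: [0.5095, 0.004, 0.0295]
ee_rot: [0.0, 0.707, 0.707, 0.0]
contact_force: [0.2, 0.6, -1.3]
width: 0.0207
gripper_force: 73.6
```

```bash
cat >> h.py <<'E'
def discs(z=0,names=("white","green","orange","yellow")):
    for n in ("scene","side"):
        p=get_image(n)
        for k in names: print(n,k,[(round(float(r["score"]),2),np.round(ray(p,r["point"],z)[:2],3).tolist()) for r in place_of("disc_"+k,p)[:4]])
E
python3 - <<'E'
from h import *
discs(); print(get_state()["position"],get_state()["contact_force"])
E
```

```text
scene white [(0.64, [0.319, 0.287]), (0.55, [0.339, 0.362]), (0.45, [0.511, 0.247])]
scene green [(0.56, [0.515, 0.106]), (0.42, [0.421, 0.276])]
scene orange [(0.49, [0.503, 0.378]), (0.18, [0.505, 0.25])]
scene yellow [(0.49, [0.44, 0.367])]
side white [(0.95, [0.323, 0.365]), (0.89, [0.329, 0.285]), (0.53, [0.512, 0.249])]
side green [(0.76, [0.439, 0.282])]
side orange [(0.39, [0.777, 0.059])]
side yellow [(0.49, [0.698, -0.244])]
[0.50918994 0.00547511 0.02927297] [ 0.75122034  0.18597017 -1.89190659]
```

apply_moves --deltas '[15, -18, 0, 0, 0, 15, -36, 0, 0, 0, 15, -54, 0, 0, 0, 15, -72, 0, 0, 0, 15, -90, 0, 0, 0, 15, -108, 0, 0, 0, 15, -126, 0, 0, 0, 15, -144, 0, 0, 0, 15, -150, 18, 0, 0, 15, -150, 36, 0, 0, 15, -150, 54, 0, 0, 15, -150, 72, 0, 0]'

```text
clock: 12.8
position: [0.5819, -0.1449, 0.0292]
ee_rot: [-0.0, 0.707, 0.707, -0.0]
contact_force: [-0.8, 0.4, -1.2]
width: 0.0205
gripper_force: 73.6
```

apply_moves --deltas '[15, 0, 15, 0, 0, 15, 0, 25, 0, 0, 15, 0, 25, 0, 0, 15, 0, 23, 0, 0, 15, 2, 21, -10, 0, 15, 2, 21, -21, 0, 15, 2, 21, -25, 0, 15, 2, 21, -25, 0]'

```text
clock: 13.47
position: [0.6031, -0.1432, 0.0568]
ee_rot: [0.002, 0.707, 0.707, 0.001]
contact_force: [0.1, 0.5, -1.8]
width: 0.0207
gripper_force: 73.6
```

```bash
python3 - <<'E'
from h import *
discs(); tip(.435,.16,.025,90);s=get_state();print(s["width"],s["gripper_force"])
E
```

```text
scene white [(0.67, [0.321, 0.287]), (0.57, [0.601, 0.092]), (0.56, [0.33, 0.363]), (0.25, [0.683, -0.356])]
scene green [(0.67, [0.427, 0.266])]
scene orange [(0.68, [0.477, 0.302]), (0.58, [0.506, 0.378])]
scene yellow [(0.52, [0.438, 0.368]), (0.2, [0.681, -0.13])]
side white [(0.8, [0.603, 0.087]), (0.72, [0.321, 0.364]), (0.64, [0.331, 0.278])]
side green [(0.52, [0.438, 0.277])]
side orange []
side yellow [(0.59, [0.602, 0.066])]
from [ 602.2 -142.7   54. ] yaw 0.0 -> d [  65.8 -167.1    5.6] turn 0.0 rows 4.3
0.020648276849375827 73.62331509590149
```

apply_moves --deltas '[15, 0, -40, 0, 0, 15, 0, -80, 5, 0, 15, 0, -94, 5, 0, 15, 30, -94, 5, 0, 15, 65, -94, 5, 0, 15, 100, -94, 5, 0, 15, 135, -94, 5, 0, 15, 170, -94, 5, 0, 15, 205, -94, 5, 0, 15, 240, -94, 5, 0, 15, 270, -94, 5, 0, 15, 278, -94, 5, 0]'

```text
clock: 14.97
position: [0.5082, 0.1392, 0.0494]
ee_rot: [-0.0, 0.706, 0.708, 0.001]
contact_force: [-0.7, -0.2, -1.7]
width: 0.0204
gripper_force: 73.6
```

```bash
python3 - <<'E'
from h import *
discs(0,("orange",)); w=get_image("wrist");print([(round(float(r["score"]),2),np.round(ray(w,r["point"],0)[:2],3).tolist()) for r in place_of("disc_orange",w)])
tip(.508,.373,.004,90)
E
```

```text
scene orange [(0.67, [0.494, 0.378])]
side orange [(0.7, [0.781, 0.065]), (0.62, [0.503, 0.222])]
[]
from [508.2 133.9  49.2] yaw -0.1 -> d [ 2.1 -0.2 21.7] turn -0.1 rows 0.5
```

apply_moves --deltas '[15, 1, -1, 0, 0, 15, 1, -1, 7, 0, 15, 1, -1, 14, 0, 15, 1, -1, 20, 0, 15, 1, -1, 20, 0, 15, 1, -1, 20, 0, 15, -10, -1, 20, 0, 15, -20, -1, 20, 0, 15, -32, -1, 20, 0, 15, -44, -1, 20, 0]'

```text
clock: 16.1
position: [0.5073, 0.0898, 0.0295]
ee_rot: [0.0, 0.707, 0.707, 0.0]
contact_force: [-1.0, 0.3, -1.0]
width: 0.0203
gripper_force: 73.6
```

```bash
python3 - <<'E'
from h import *
discs(0,("orange",)); print(get_state()["position"])
E
```

```text
scene orange [(0.75, [0.506, 0.337])]
side orange [(0.48, [0.515, 0.332])]
[0.50732765 0.09047829 0.02945093]
```

apply_moves --deltas '[15, -20, 0, 0, 0, 15, -40, 0, 0, 0, 15, -60, 0, 0, 0, 15, -80, 0, 0, 0, 15, -100, 0, 0, 0, 15, -120, 0, 0, 0, 15, -140, 0, 0, 0, 15, -160, 0, 0, 0, 15, -180, 0, 0, 0, 15, -200, 0, 0, 0, 15, -215, 0, 0, 0, 15, -215, -15, 0, 0]'

```text
clock: 17.3
position: [0.4969, -0.1273, 0.03]
ee_rot: [0.004, 0.708, 0.707, 0.001]
contact_force: [0.3, 0.1, -1.8]
width: 0.0207
gripper_force: 73.7
```

apply_moves --deltas '[15, 0, -20, 0, 0, 15, 0, -40, 0, 0, 15, 0, -60, 0, 0, 15, 0, -80, 0, 0, 15, 0, -100, 0, 0, 15, 0, -120, 0, 0, 15, 0, -140, 0, 0, 15, 0, -157, 0, 0, 15, 0, -157, 0, 0, 15, 2, -152, -10, 0, 15, 2, -152, -20, 0, 15, 2, -152, -20, 0]'

```text
clock: 18.3
position: [0.3429, -0.1228, 0.0508]
ee_rot: [0.003, 0.707, 0.707, 0.001]
contact_force: [0.2, 0.0, -1.0]
width: 0.0207
gripper_force: 73.7
```

```bash
python3 - <<'E'
from h import *
discs(); tip(.436,.280,.025,90);s=get_state();print(s["width"],s["gripper_force"],s["qpos"])
E
```

```text
scene white [(0.65, [0.602, 0.094]), (0.61, [0.321, 0.277]), (0.6, [0.326, 0.359])]
scene green [(0.65, [0.434, 0.235])]
scene orange [(0.62, [0.328, 0.109]), (0.35, [0.692, -0.179])]
scene yellow [(0.68, [0.434, 0.366])]
side white [(0.87, [0.326, 0.282]), (0.76, [0.322, 0.362]), (0.72, [0.599, 0.094]), (0.57, [0.728, 0.256])]
side green [(0.75, [0.437, 0.232]), (0.7, [0.473, 0.302])]
side orange [(0.55, [0.339, 0.117]), (0.37, [0.693, -0.088]), (0.17, [0.467, 0.299])]
side yellow [(0.66, [0.696, -0.01]), (0.36, [0.521, -0.577]), (0.19, [0.419, -0.239])]
from [ 340.1 -121.7   49. ] yaw 0.0 -> d [164.7  95.9   0.5] turn 0.0 rows 4.6
0.020371512581986224 73.68372917175293 [-5.36911396e-01  1.98704819e-01  2.22800505e+00 -6.32615354e-05
  7.15547143e-01 -5.37110115e-01]
```

apply_moves --deltas '[15, 0, 30, 0, 0, 15, 0, 60, 0, 0, 15, 0, 90, 0, 0, 15, 0, 95, 0, 0, 15, 30, 95, 0, 0, 15, 60, 95, 0, 0, 15, 90, 95, 0, 0, 15, 119, 95, 0, 0, 15, 119, 95, 0, 0]'

```text
clock: 19.55
position: [0.4335, 0.0011, 0.0489]
ee_rot: [-0.002, 0.706, 0.708, -0.0]
contact_force: [0.5, 0.2, -1.1]
width: 0.0203
gripper_force: 73.7
```

```bash
python3 - <<'E'
from h import *
discs(0,("green",)); w=get_image("wrist");print([(round(float(r["score"]),2),np.round(ray(w,r["point"],0)[:2],3).tolist()) for r in place_of("disc_green",w)])
tip(.436,.234,.004,90)
E
```

```text
scene green [(0.61, [0.425, 0.23])]
side green [(0.6, [0.429, 0.222])]
[]
from [435.4  -3.7  49.3] yaw -0.1 -> d [ 0.8  0.6 21.8] turn -0.1 rows 0.5
```

apply_moves --deltas '[15, -2, -2, 0, 0, 15, -2, -2, 7, 0, 15, -2, -2, 14, 0, 15, -2, -2, 20, 0, 15, -2, -2, 20, 0, 15, -2, -2, 20, 0, 15, -15, -2, 20, 0, 15, -30, -2, 20, 0, 15, -45, -2, 20, 0, 15, -60, -2, 20, 0]'

```text
clock: 20.68
position: [0.4334, -0.0633, 0.0294]
ee_rot: [0.0, 0.707, 0.707, 0.0]
contact_force: [0.1, -0.4, -0.8]
width: 0.0202
gripper_force: 73.6
```

```bash
python3 - <<'E'
from h import *
discs(0,("green",)); print(get_state()["position"])
E
```

```text
scene green [(0.54, [0.42, 0.181])]
side green [(0.61, [0.431, 0.171]), (0.3, [0.525, -0.551])]
[ 0.43329344 -0.06276927  0.02933188]
```

apply_moves --deltas '[15, -20, 0, 0, 0, 15, -40, 0, 0, 0, 15, -60, 0, 0, 0, 15, -80, 0, 0, 0, 15, -100, 0, 0, 0, 15, -120, 0, 0, 0, 15, -140, 0, 0, 0, 15, -147, 0, 0, 0, 15, -147, -20, 0, 0, 15, -147, -40, 0, 0, 15, -147, -60, 0, 0, 15, -147, -80, 0, 0]'

```text
clock: 21.88
position: [0.3525, -0.2085, 0.0292]
ee_rot: [-0.0, 0.707, 0.707, 0.0]
contact_force: [-0.8, -0.9, -1.6]
width: 0.0208
gripper_force: 73.6
```

apply_moves --deltas '[15, 0, -16, 0, 0, 15, 0, -16, 0, 0, 15, 2, -12, -10, 0, 15, 2, -12, -20, 0, 15, 2, -12, -20, 0, 15, 2, 20, -20, 0, 15, 2, 50, -20, 0, 15, 2, 80, -20, 0, 15, 2, 80, -20, 0]'

```text
clock: 22.63
position: [0.441, -0.2094, 0.0497]
ee_rot: [0.005, 0.706, 0.708, 0.002]
contact_force: [1.2, -0.7, -0.8]
width: 0.0205
gripper_force: 73.6
```

```bash
python3 - <<'E'
from h import *
discs(); tip(.436,.369,.025,90);s=get_state();print(s["width"],s["gripper_force"])
E
```

```text
scene white [(0.7, [0.324, 0.282]), (0.69, [0.33, 0.364]), (0.46, [0.602, 0.097])]
scene green [(0.58, [0.335, 0.028]), (0.44, [0.438, -0.252]), (0.37, [0.697, -0.021])]
scene orange [(0.71, [0.32, 0.107])]
scene yellow [(0.75, [0.599, 0.091]), (0.5, [0.435, 0.37])]
side white [(0.91, [0.321, 0.363]), (0.76, [0.326, 0.283]), (0.63, [0.603, 0.094]), (0.16, [0.473, 0.303])]
side green [(0.59, [0.336, 0.03])]
side orange [(0.48, [0.34, 0.126])]
side yellow [(0.6, [0.681, -0.353]), (0.24, [0.599, 0.093])]
from [ 432.7 -207.8   49.4] yaw -0.0 -> d [339.8   3.2   0.9] turn -0.0 rows 8.1
0.02035678642924951 73.64020228385925
```

apply_moves --deltas '[15, 35, 2, 0, 0, 15, 70, 2, 0, 0, 15, 105, 2, 0, 0, 15, 140, 2, 0, 0, 15, 175, 2, 0, 0, 15, 210, 2, 0, 0, 15, 245, 2, 0, 0, 15, 280, 2, 0, 0, 15, 310, 2, 0, 0, 15, 330, 2, 0, 0, 15, 339, 2, 0, 0, 15, 339, 2, 0, 0]'

```text
clock: 24.13
position: [0.4351, 0.1325, 0.0494]
ee_rot: [0.0, 0.706, 0.708, 0.0]
contact_force: [-0.1, 0.2, -1.0]
width: 0.0206
gripper_force: 73.6
```

```bash
python3 - <<'E'
from h import *
discs(0,("yellow",)); tip(.436,.369,.004,90)
E
```

```text
scene yellow [(0.55, [0.433, 0.371]), (0.34, [0.688, -0.173])]
side yellow []
from [435.2 130.   49.2] yaw -0.1 -> d [ 2.   0.9 21.7] turn -0.1 rows 0.5
```

apply_moves --deltas '[15, 1, 0, 0, 0, 15, 1, 0, 7, 0, 15, 1, 0, 14, 0, 15, 1, 0, 20, 0, 15, 1, 0, 20, 0, 15, 1, 0, 20, 0, 15, -10, 0, 20, 0, 15, -20, 0, 20, 0, 15, -32, 0, 20, 0, 15, -44, 0, 20, 0]'

```text
clock: 25.17
position: [0.4353, 0.086, 0.0295]
ee_rot: [0.0, 0.707, 0.707, 0.0]
contact_force: [0.4, 0.3, -2.3]
width: 0.0205
gripper_force: 73.6
```

```bash
python3 - <<'E'
from h import *
discs(0,("yellow",)); print(get_state()["position"])
E
```

```text
scene yellow [(0.66, [0.78, 0.06]), (0.54, [0.429, 0.328])]
side yellow [(0.59, [0.432, 0.326])]
[0.43536522 0.08659175 0.02949521]
```

apply_moves --deltas '[15, -20, 0, 0, 0, 15, -40, 0, 0, 0, 15, -60, 0, 0, 0, 15, -80, 0, 0, 0, 15, -100, 0, 0, 0, 15, -120, 0, 0, 0, 15, -140, 0, 0, 0, 15, -160, 0, 0, 0, 15, -180, 0, 0, 0, 15, -200, 0, 0, 0, 15, -220, 0, 0, 0, 15, -230, 0, 0, 0]'

```text
clock: 26.37
position: [0.4361, -0.1446, 0.0295]
ee_rot: [0.001, 0.707, 0.707, 0.0]
contact_force: [0.5, 0.0, -0.9]
width: 0.0203
gripper_force: 73.6
```

apply_moves --deltas '[15, 0, 0, 0, 0, 15, 2, 0, -20, 0, 15, 2, 0, -50, 0, 15, 2, 0, -50, 0]'

```text
clock: 26.7
position: [0.4378, -0.1408, 0.0829]
ee_rot: [0.003, 0.707, 0.707, 0.001]
contact_force: [1.3, -0.1, -0.7]
width: 0.0208
gripper_force: 73.8
```

```bash
python3 - <<'E'
from h import *
discs(); go(.4135,-.345,.060,-5.5)
E
```

```text
scene white [(0.72, [0.331, 0.365]), (0.51, [0.317, 0.289])]
scene green [(0.7, [0.328, 0.024]), (0.25, [0.6, 0.094])]
scene orange [(0.69, [0.324, 0.108]), (0.45, [0.388, -0.153])]
scene yellow [(0.72, [0.429, 0.1]), (0.43, [0.327, 0.119]), (0.4, [0.692, 0.069])]
side white [(0.92, [0.327, 0.369]), (0.64, [0.323, 0.283]), (0.46, [0.606, 0.084])]
side green [(0.55, [0.334, 0.034]), (0.35, [0.786, 0.052])]
side orange [(0.72, [0.337, 0.115])]
side yellow [(0.47, [0.432, 0.095]), (0.32, [0.777, 0.074])]
from [ 434.9 -140.5   78.6] yaw 0.0 -> d [-204.5  -21.4   18.5] turn 5.5 rows 5.0
```

apply_moves --deltas '[15, -35, -4, 0, 1, 15, -70, -8, 0, 3, 15, -105, -12, 0, 5.5, 15, -140, -16, 0, 5.5, 15, -175, -20, 10, 5.5, 15, -204, -21, 20, 5.5, 15, -204, -21, 36, 5.5, 15, -204, -21, 46, 5.5, 15, -204, -21, 50, 5.5, 15, -204, -21, 53, 5.5, 15, -204, -21, 53, 5.5]'

```text
clock: 28.12
position: [0.4137, -0.3435, 0.027]
ee_rot: [-0.001, 0.74, 0.673, -0.0]
contact_force: [-1.2, 0.1, 1.5]
width: 0.0205
gripper_force: 73.9
```

```bash
python3 - <<'E'
from h import *
s=get_state();print(s["position"],yaw(),s["contact_force"])
E
```

```text
[ 0.41367023 -0.34350523  0.0269885 ] -5.4062300822967755 [-1.21751092  0.10806522  1.53705826]
```

apply_moves --deltas '[50, 0, 0, 0, 0, 50, 0, 0, 0, 0, 50, 0, 0, 0, 0, 50, 0, 0, -30, 0, 50, 0, 0, -70, 0, 50, 0, 0, -110, 0, 50, 0, 0, -150, 0, 50, 0, 0, -190, 0, 50, 0, 0, -230, 0, 50, 0, 0, -230, 0]'

```text
clock: 28.95
position: [0.4175, -0.3475, 0.2651]
ee_rot: [0.008, 0.74, 0.673, 0.0]
contact_force: [0.1, -0.6, 0.6]
width: 0.0502
gripper_force: 0.0
```

```bash
python3 - <<'E'
from h import *
go(.67,-.12,.27,-5.5)
E
```

```text
from [ 417.5 -347.5  265.1] yaw -5.4 -> d [250.3 229.8  -4.7] turn 0.1 rows 8.2
```

apply_moves --deltas '[60, 30, 28, 0, 0, 60, 60, 56, 0, 0, 60, 90, 84, 0, 0, 60, 120, 112, 0, 0, 60, 150, 140, 0, 0, 60, 180, 168, 0, 0, 60, 210, 196, 0, 0, 60, 240, 224, 0, 0, 60, 250, 230, 0, 0, 60, 250, 230, 0, 0]'

```text
clock: 29.78
position: [0.6691, -0.1143, 0.255]
ee_rot: [-0.001, 0.739, 0.674, 0.0]
contact_force: [0.4, -0.3, -0.0]
width: 0.0599
gripper_force: 0.0
```

```bash
python3 - <<'E'
from h import *
w=get_image("wrist");save(w,"w3",1.4)
for k,z in dict(pocket0=.003,carrier=0,carrier_tab=.016,reader_mouth=0,reader=0,mat=0,hook=0.002).items():
    print(k,[(np.round(r["score"],2),np.round(r["point"]),np.round(ray(w,r["point"],z)[:2],4)) for r in place_of(k,w)[:6]])
print(get_state()["position"])
E
```

```text
pocket0 [(np.float64(0.96), array([296., 182.]), array([ 0.6895, -0.1276])), (np.float64(0.71), array([300., 221.]), array([ 0.69  , -0.1759])), (np.float64(0.62), array([292.,  85.]), array([ 0.6925, -0.0207])), (np.float64(0.56), array([294., 133.]), array([ 0.6911, -0.0704]))]
carrier [(np.float64(0.91), array([297., 156.]), array([ 0.693 , -0.0979])), (np.float64(0.52), array([ 96., 282.]), array([ 0.4201, -0.2378]))]
carrier_tab []
reader_mouth [(np.float64(0.64), array([302., 273.]), array([ 0.6884, -0.2489]))]
reader [(np.float64(0.87), array([303., 346.]), array([ 0.6813, -0.3632]))]
mat [(np.float64(0.94), array([ 99., 289.]), array([ 0.4209, -0.247 ]))]
hook [(np.float64(0.64), array([ 99., 287.]), array([ 0.4236, -0.2432]))]
[ 0.66644359 -0.11908237  0.25676718]
```

View pics/w3.png

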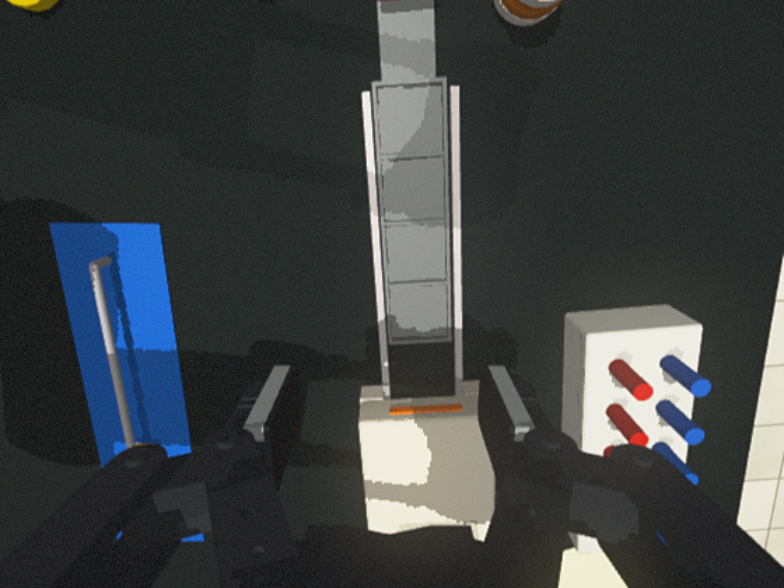

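The wrist view shows the carrier between its rails, tray corners at (373,81), (447,77), (388,342) and (451,340), with four empty pockets. The hook lies on the mat with its tip at (97,265).

```bash
python3 - <<'E'
from h import *
for i in range(3):
    w=get_image("wrist");s=get_state();print(np.round(w["position"],4),np.round(s["position"],4))
Rr=lambda c,r,z=.009:ray(w,(c/1.4,r/1.4),z)
c=[Rr(*p) for p in((373,81),(447,77),(451,341),(388,343))]
for i in range(4): print(np.round(c[i],4),np.linalg.norm(c[i]-c[(i+1)%4]))
m=sum(c)/4;d=(c[2]+c[3]-c[0]-c[1])/2;d/=np.linalg.norm(d);print("centre",m,"dir",np.degrees(np.arctan2(d[1],d[0])))
for x in(-.078,-.026,.026,.078): print(np.round(m+d*x,4))
for a,b in(((383,158),(444,155)),((381,222),(446,219)),((385,283),(448,280))): print((Rr(*a)+Rr(*b))/2)
# rails, inner gap at reader
for a in((378,394),(463,378),(365,92),(455,86)): print(Rr(*a,.008))
discs()
E
```

```text
[ 0.674  -0.0405  0.3832] [ 0.6666 -0.119   0.2567]
[ 0.6741 -0.0404  0.3832] [ 0.6667 -0.1188  0.2567]
[ 0.6742 -0.0402  0.3831] [ 0.6668 -0.1186  0.2566]
[0.6671 0.0031 0.009 ] 0.05464228070318155
[7.217e-01 5.000e-04 9.000e-03] 0.21217244605530963
[ 0.7126 -0.2115  0.009 ] 0.05531744745795814
[ 0.6574 -0.208   0.009 ] 0.21133554840233368
centre [ 0.68971865 -0.1040023   0.009     ] dir -92.53067732986959
[ 0.6932 -0.0261  0.009 ]
[ 0.6909 -0.078   0.009 ]
[ 0.6886 -0.13    0.009 ]
[ 0.6863 -0.1819  0.009 ]
[ 0.69251071 -0.05325797  0.009     ]
[ 0.68847467 -0.10274054  0.009     ]
[ 0.68680952 -0.15422854  0.009     ]
[ 0.64330468 -0.25819157  0.008     ]
[ 0.72148858 -0.24943487  0.008     ]
[ 0.66033539 -0.00368603  0.008     ]
[ 0.72736499 -0.0061322   0.008     ]
scene white [(0.63, [0.326, 0.283]), (0.47, [0.597, 0.095])]
scene green [(0.53, [0.338, 0.032]), (0.23, [0.685, -0.362])]
scene orange [(0.68, [0.327, 0.113]), (0.57, [0.688, -0.094])]
scene yellow [(0.5, [0.426, 0.101])]
side white [(0.71, [0.322, 0.367]), (0.59, [0.327, 0.282]), (0.53, [0.689, -0.25]), (0.5, [0.6, 0.094])]
side green [(0.48, [0.333, 0.019]), (0.47, [0.69, -0.083])]
side orange [(0.77, [0.341, 0.119])]
side yellow [(0.68, [0.428, 0.09]), (0.22, [0.606, 0.087])]
```

```bash
cat >> h.py <<'E'
def wd(k,zt=.12):
    w=get_image("wrist")
    f=cv2.cvtColor(w["frame"],cv2.COLOR_RGB2HSV)
    rng=dict(white=((0,0,120),(180,50,255)),orange=((3,150,60),(16,255,255)),yellow=((20,140,60),(35,255,255)),green=((45,120,40),(85,255,255)))[k]
    m=cv2.inRange(f,*rng);m[280:]=0
    c,_=cv2.findContours(m,cv2.RETR_EXTERNAL,cv2.CHAIN_APPROX_NONE)
    X=None
    for q in sorted(c,key=cv2.contourArea)[::-1][:2]:
        e=cv2.minEnclosingCircle(q);
        if cv2.contourArea(q)>300:
            x=ray(w,e[0],.012);print("contour",np.round(e[0]),round(e[1],1),np.round(x[:2],4),"diam",np.round(2*e[1]/w["K"][0][0]*np.linalg.norm(x-w["position"]),4))
    for r in place_of("disc_"+k,w)[:3]: print("net",round(float(r["score"]),2),np.round(r["point"]),np.round(ray(w,r["point"],0)[:2],4))
    return w
E
python3 - <<'E'
from h import *
go(.601,.094,.12,-2.5)
E
```

```text
from [ 667.2 -117.8  256.3] yaw -5.5 -> d [204.5 -86.1 136.3] turn -3.0 rows 6.2
```

apply_moves --deltas '[70, 35, -20, 0, -3, 70, 70, -40, 0, -3, 70, 105, -60, 0, -3, 70, 140, -80, 0, -3, 70, 175, -86, 0, -3, 70, 204, -86, 20, -3, 70, 204, -86, 60, -3, 70, 204, -86, 100, -3, 70, 204, -86, 136, -3, 70, 204, -86, 136, -3, 70, 204, -86, 136, -3]'

```text
clock: 31.75
position: [0.5999, 0.0935, 0.1189]
ee_rot: [-0.001, 0.722, 0.692, -0.002]
contact_force: [-0.1, 0.4, 1.1]
width: 0.0696
gripper_force: 0.0
```

```bash
python3 - <<'E'
from h import *
w=wd("white");save(w,"w4");go(.601,.094,.03,-2.5)
E
```

```text
contour [280. 213.] 30.7 [0.6014 0.0934] diam 0.0457
contour [538. 258.] 30.1 [0.7992 0.0482] diam 0.0596
net 0.94 [280. 211.] [0.601  0.0903]
net 0.42 [404. 242.] [0.6999 0.0599]
from [603.   93.3 122.5] yaw -2.5 -> d [ 0.6 -2.4 92.5] turn 0.0 rows 2.2
```

View pics/w4.png

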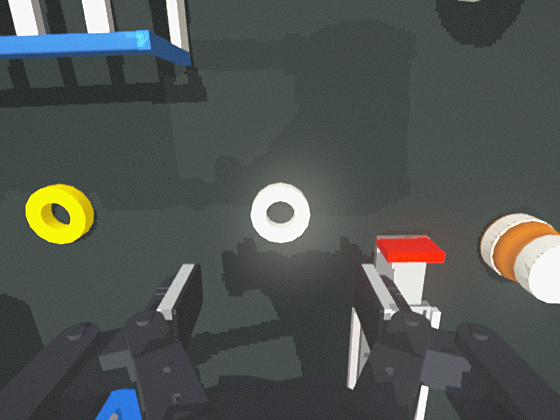

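The wrist view shows the white disc at (280,212), centred between the jaws. The yellow disc is at (60,214), the tab at (410,248) and the jar at right.

apply_moves --deltas '[70, -1, -1, 40, 0, 70, -1, -1, 75, 0, 70, -1, -1, 90, 0, 70, -1, -1, 98, 0, 70, -1, -1, 98, 0, 35, -1, -1, 98, 0, 35, -1, -1, 98, 0, 35, -1, -1, 98, 0, 35, -1, -1, 98, 0, 35, -1, -1, 98, 0, 35, -1, -1, 68, 0, 35, -1, -1, 18, 0]' --squeeze 40

```text
clock: 32.85
position: [0.5978, 0.0923, 0.0928]
ee_rot: [-0.002, 0.722, 0.692, -0.002]
contact_force: [0.0, 0.5, -0.9]
width: 0.0407
gripper_force: 40.5
```

```bash
python3 - <<'E'
from h import *
w=wd("white");save(w,"w5");s=get_state();print(s["width"],s["gripper_force"]);go(.6863,-.1819,.10,-2.5)
E
```

```text
contour [278. 269.] 45.2 [0.596  0.0597] diam 0.0642
contour [536. 252.] 35.8 [0.7723 0.0653] diam 0.0623
net 0.93 [275. 265.] [0.5935 0.0565]
0.040783741788804964 40.49019120633602
from [605.6  92.7 102.1] yaw -2.5 -> d [-270.9   92.4    3.2] turn 0.0 rows 6.9
```

View pics/w5.png

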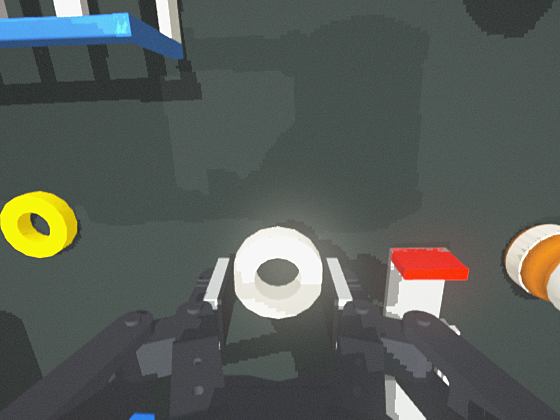

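The white disc is held between the pads, hole at (278,271), roughly level and centred between the fingers.

```bash
cat >> h.py <<'E'
def held(k,dz=.0223):
    "held disc centre in tool axes (mm), from wrist picture; dz: TCP above disc underside"
    w=get_image("wrist");s=get_state();p=np.array(s["position"]);r=rot(s["ee_rot"])
    f=cv2.cvtColor(w["frame"],cv2.COLOR_RGB2HSV)
    rng=dict(white=((0,0,120),(180,50,255)),orange=((3,150,60),(16,255,255)),yellow=((20,140,60),(35,255,255)),green=((45,120,40),(85,255,255)))[k]
    m=cv2.inRange(f,*rng)[200:320,215:345]
    c,h=cv2.findContours(m,cv2.RETR_CCOMP,cv2.CHAIN_APPROX_NONE)
    for q,hh in zip(c,h[0]):
        if cv2.contourArea(q)>300:
            e=cv2.boundingRect(q);ctr=np.array([215+e[0]+e[2]/2-.5,200+e[1]+e[3]/2-.5])
            print("hole" if hh[3]>=0 else "outer",ctr,e[2:],np.round(r.T@(ray(w,ctr,p[2]-dz+.008)-p)*1000,1))
    for t in place_of("disc_"+k,w)[:1]: print("net",np.round(r.T@(ray(w,t["point"],p[2]-dz)-p)*1000,1))
E
python3 - <<'E'
from h import *
held("white")
E
```

```text
outer [335. 283.] (19, 53) [-6.1 30.2 14.6]
outer [221.5 283. ] (14, 53) [ -5.6 -25.5  14. ]
outer [278. 272.] (89, 93) [ 0.2  2.1 14.3]
hole [277.5 271.5] (44, 28) [ 0.5  1.9 14.3]
net [-0.8  1.  22.3]
```

```bash
python3 - <<'E'
from h import *
for i in range(3): get_image("side");go(.6845,-.1817,.10,-2.5)
E
```

```text
from [600.3  92.4  95.2] yaw -2.5 -> d [-270.2   96.    -4.6] turn 0.0 rows 6.9
from [599.5  92.4  94.1] yaw -2.5 -> d [-270.2   96.8   -5.9] turn 0.0 rows 6.9
from [599.2  92.4  93.3] yaw -2.5 -> d [-270.1   97.1   -6.8] turn 0.0 rows 6.9
```

apply_moves --deltas '[35, -25, 9, 0, 0, 35, -55, 20, 0, 0, 35, -85, 30, 0, 0, 35, -115, 41, 0, 0, 35, -145, 52, 0, 0, 35, -175, 62, 0, 0, 35, -205, 73, 0, 0, 35, -230, 82, 0, 0, 35, -250, 90, 0, 0, 35, -262, 94, 0, 0, 35, -268, 95, 0, 0, 35, -270, 96, 0, 0]'

```text
clock: 34.2
position: [0.6835, -0.1819, 0.0927]
ee_rot: [-0.001, 0.723, 0.691, -0.001]
contact_force: [-0.1, -0.2, -1.4]
width: 0.0412
gripper_force: 40.5
```

apply_moves --deltas '[35, 0, 0, 10, 0, 35, 0, 0, 20, 0, 35, 0, 0, 30, 0, 35, 0, 0, 35, 0, 35, 0, 0, 38, 0, 35, 0, 0, 38, 0, 35, 0, 0, 38, 0, 35, 0, 0, 38, 0, 35, 0, 0, 38, 0, 35, 0, 0, 38, 0]'

```text
clock: 35.03
position: [0.6846, -0.1816, 0.0566]
ee_rot: [0.001, 0.722, 0.692, 0.0]
contact_force: [-1.1, 0.1, -0.2]
width: 0.0406
gripper_force: 40.5
```

```bash
python3 - <<'E'
from h import *
for i in range(3): get_image("side");go(.6843,-.1819,.0255,-2.5)
held("white");w=get_image("wrist");save(w,"w6",1.4)
E
```

```text
from [ 684.5 -181.6   56.5] yaw -2.5 -> d [-0.3 -0.2 31. ] turn 0.0 rows 0.7
from [ 684.4 -181.6   56.4] yaw -2.5 -> d [-0.3 -0.1 30.9] turn 0.0 rows 0.7
from [ 684.4 -181.6   56.3] yaw -2.5 -> d [-0.3 -0.1 30.8] turn 0.0 rows 0.7
outer [335. 254.] (19, 109) [10.8 26.8 14.3]
outer [275.  259.5] (121, 120) [ 8.  -1.3 14.3]
net [-0.1 -1.3 22.3]
```

View pics/w6.png

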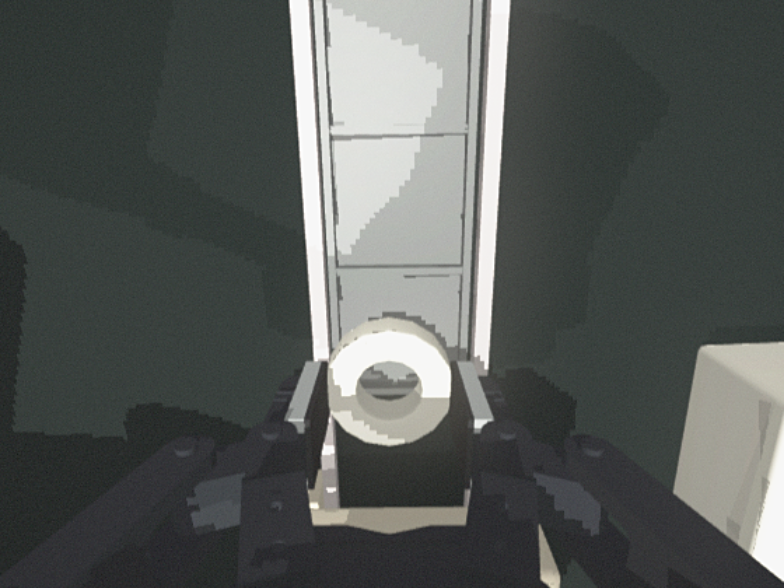

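The wrist view shows the white disc over the front pocket at (390,380). The P2/P3 divider is at row ~267, columns 333–463, and the walls run down either side.

```bash
python3 - <<'E'
from h import *
w=get_image("wrist");s=get_state();p=np.array(s["position"]);r=rot(s["ee_rot"])
T=lambda c,q,z:np.round(r.T@(ray(w,(c/1.4,q/1.4),z)-p)*1000,1)
print("tray outer", T(319,240,.009),T(475,240,.009),"div1",T(398,131,.009),"div2",T(398,267,.009),"floor",T(341,300,.003),T(461,300,.003),"rail",T(300,100,.008),T(503,100,.008))
E
```

```text
tray outer [ 43.3 -26.5  47. ] [43.3 32.7 47.1] div1 [82.4  3.3 47. ] div2 [32.7  3.5 47.1] floor [ 17.2 -19.6  53. ] [17.1 29.5 53.1] rail [ 92.7 -31.   48. ] [92.6 39.8 48.1]
```

apply_moves --deltas '[35, 2, 1, 5, 0, 35, 4, 2, 10, 0, 35, 4, 2, 15, 0, 35, 4, 2, 18, 0, 35, 4, 2, 18, 0, 35, 4, 2, 18, 0, 35, 4, 2, 18, 0, 35, 4, 2, 18, 0]'

```text
clock: 36.05
position: [0.6866, -0.1777, 0.0382]
ee_rot: [0.0, 0.722, 0.692, 0.0]
contact_force: [0.3, 0.9, -0.1]
width: 0.041
gripper_force: 40.5
```

```bash
python3 - <<'E'
from h import *
go(.6863,-.178,.0255,-2.5)
w=get_image("wrist");cv2.imwrite("pics/w7.png",cv2.resize(cv2.cvtColor(w["frame"],cv2.COLOR_RGB2BGR)[120:345,180:380],None,fx=2.6,fy=2.6,interpolation=cv2.INTER_CUBIC))
E
```

```text
from [ 686.6 -177.7   38.2] yaw -2.5 -> d [-0.3 -0.3 12.7] turn 0.0 rows 0.3
```

View pics/w7.png

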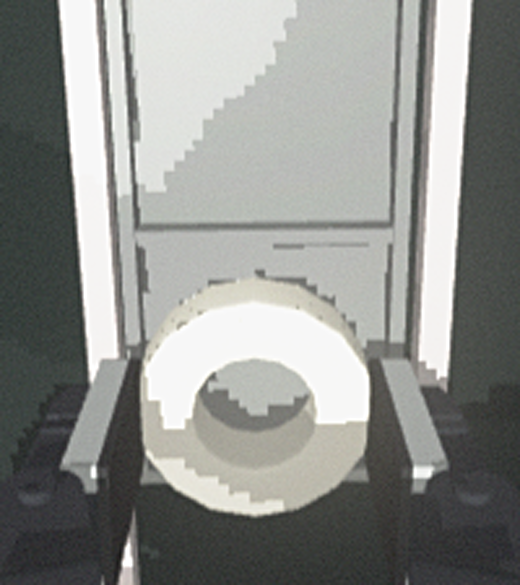

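The crop shows the disc centred at column ~255 against the pocket centre at ~266. The divider is at row ~229 and the tray front wall at rows ~455–487.

```bash
python3 - <<'E'
from h import *
w=get_image("wrist");s=get_state();p=np.array(s["position"]);r=rot(s["ee_rot"])
T=lambda c,q,z:np.round(r.T@(ray(w,(c/2.6+180,q/2.6+120),z)-p)*1000,1)
print("hole top",T(253,395,.030),"disc lat",T(142,400,.030),T(368,400,.030),"top face front/back",T(255,302,.03),T(255,490,.03))
print("div",T(264,222,.009),T(264,229,.009),T(264,236,.009),"front",T(160,455,.009),T(160,487,.009),"outer",T(104,150,.009),T(436,150,.009),T(120,330,.009),T(412,330,.009))
for t in place_of("pocket3",w)[:3]: print(t["score"],np.round(r.T@(ray(w,t["point"],.003)-p)*1000,1))
E
```

```text
hole top [ 4.8 -0.2  8.3] disc lat [  3.9 -19.7   8.3] [ 3.8 20.   8.3] top face front/back [22.4  0.1  8.3] [-14.6   0.1   8.3]
div [30.   1.9 29.3] [28.6  1.9 29.3] [27.2  1.9 29.3] front [-20.6 -19.5  29.3] [-28.4 -19.8  29.3] outer [ 43.9 -27.7  29.2] [43.9 33.6 29.3] [  7.7 -26.5  29.3] [ 7.6 31.2 29.3]
0.97 [ 0.3  2.5 35.3]
0.69 [104.8   0.8  35.2]
0.58 [53.3  1.8 35.3]
```

apply_moves --deltas '[35, 1, 1, 0, 0, 35, 2, 2, 0, 0, 35, 2, 2, 2, 0, 35, 2, 2, 3, 0, 35, 2, 2, 3, 0, 35, 2, 2, 3, 0]'

```text
clock: 36.7
position: [0.6884, -0.1756, 0.0348]
ee_rot: [-0.0, 0.722, 0.692, -0.0]
contact_force: [-0.6, 0.0, -0.6]
width: 0.0409
gripper_force: 40.5
```

```bash
python3 - <<'E'
from h import *
w=get_image("wrist");s=get_state();print(w["K"][0],s["contact_force"],s["position"],s["width"])
# disc top outer width via bright/edge profile at several depths
p=np.array(s["position"]);r=rot(s["ee_rot"])
for z in(.018,.024,.030):
    X=[r.T@(ray(w,(c/2.6+180,400/2.6+120),z)-p)*1000 for c in(142,368)];print(z,np.round(X[1]-X[0],1)[1])
print([(round(t["score"],2),np.round(t["point"]),np.round(r.T@(ray(w,t["point"],.003)-p)*1000,1)) for t in place_of("disc_white",w)[:2]])
E
```

```text
[331.5128323    0.         277.48211567] [ 1.03194721 -0.10303569 -1.7079651 ] [ 0.68844236 -0.17567036  0.0348432 ] 0.040764619847180716
0.018 42.2
0.024 40.4
0.03 38.6
[(0.62, array([278., 267.]), array([-5.1, -0.2, 31.8]))]
```

apply_moves --deltas '[35, 0, 0, 1, 0, 35, 0, 0, 2, 0, 35, 0, 0, 3, 0, 35, 0, 0, 4, 0, 35, 0, 0, 4, 0, 35, 0, 0, 4, 0]'

```text
clock: 37.3
position: [0.6884, -0.1756, 0.0308]
ee_rot: [-0.0, 0.722, 0.692, -0.0]
contact_force: [-0.1, 0.2, -0.1]
width: 0.0409
gripper_force: 40.5
```

apply_moves --deltas '[35, 0, 0, 1, 0, 35, 0, 0, 2, 0, 35, 0, 0, 3, 0, 35, 0, 0, 3, 0, 35, 0, 0, 3, 0]'

```text
clock: 37.72
position: [0.6885, -0.1757, 0.0284]
ee_rot: [0.0, 0.722, 0.692, 0.0]
contact_force: [0.1, -0.1, 1.9]
width: 0.0409
gripper_force: 40.9
```

apply_moves --deltas '[60, 0, 0, -0.5, 0, 60, 0, 0, -0.5, 0, 60, 0, 0, -0.5, 0, 60, 0, 0, -15, 0, 60, 0, 0, -40, 0, 60, 0, 0, -70, 0, 60, 0, 0, -90, 0, 60, 0, 0, -100, 0, 60, 0, 0, -100, 0, 60, 0, 0, -100, 0]'

```text
clock: 38.55
position: [0.6882, -0.1756, 0.1276]
ee_rot: [-0.0, 0.722, 0.692, -0.0]
contact_force: [-0.5, -0.4, -0.3]
width: 0.06
gripper_force: 0.0
```

```bash
python3 - <<'E'
from h import *
w=get_image("wrist");save(w,"w8",1.4)
print(get_state()["position"])
for k,z in dict(pocket3=.003,disc_white=.003).items():
    for t in place_of(k,w)[:5]: print(k,round(t["score"],2),np.round(t["point"]),np.round(ray(w,t["point"],z),4)[:2])
go(.43,.098,.12,-2.5)
E
```

```text
[ 0.68758448 -0.17538213  0.12642428]
pocket3 0.81 [276. 141.] [ 0.6888 -0.1251]
pocket3 0.76 [278.  65.] [ 0.6926 -0.0726]
pocket3 0.64 [277. 206.] [ 0.6873 -0.1763]
disc_white 0.95 [277. 207.] [ 0.6873 -0.1766]
from [ 687.3 -175.3  125.7] yaw -2.5 -> d [ 261.9 -268.9    7. ] turn 0.0 rows 9.0
```

View pics/w8.png

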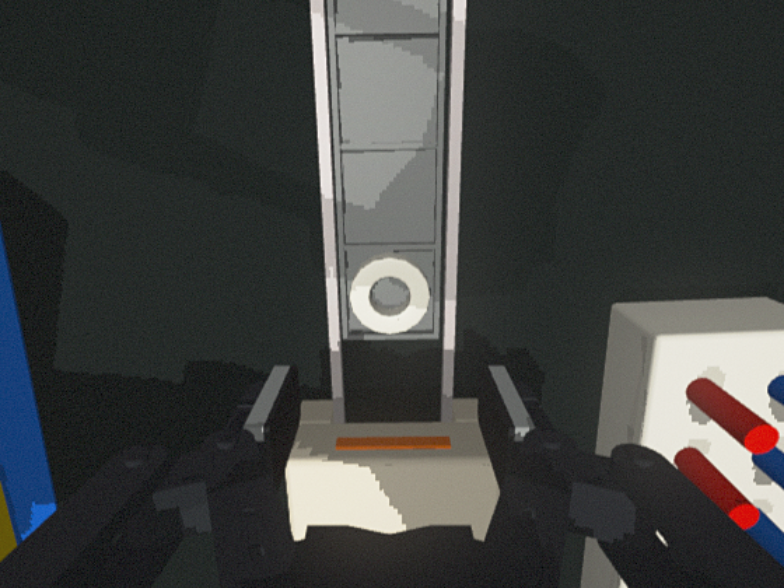

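The white disc is seated flat in the front pocket at (390,295), with the other three pockets empty.

apply_moves --deltas '[70, 22, -23, 0, 0, 70, 48, -49, 0, 0, 70, 74, -76, 0, 0, 70, 100, -103, 0, 0, 70, 126, -129, 0, 0, 70, 152, -156, 0, 0, 70, 178, -183, 0, 0, 70, 204, -209, 0, 0, 70, 230, -236, 0, 0, 70, 250, -257, 0, 0, 70, 259, -266, 0, 0, 70, 262, -269, 6, 0]'

```text
clock: 39.7
position: [0.4295, 0.099, 0.1218]
ee_rot: [-0.0, 0.721, 0.692, -0.0]
contact_force: [0.7, 0.4, 0.4]
width: 0.0698
gripper_force: 0.0
```

apply_moves --deltas '[70, 0, 0, 0, 0, 70, 0, 0, 0, 0, 70, 0, 0, 0, 0, 70, 0, 0, 0, 0]'

```text
clock: 40.03
position: [0.4325, 0.0969, 0.1218]
ee_rot: [0.0, 0.723, 0.691, 0.0]
contact_force: [-0.1, -0.3, 0.6]
width: 0.0698
gripper_force: 0.0
```

```bash
python3 - <<'E'
from h import *
w=wd("yellow");go(.43,.098,.0223,-2.5)
E
```

```text
contour [280. 208.] 30.1 [0.4345 0.0994] diam 0.0451
contour [140. 194.] 31.0 [0.3313 0.1152] diam 0.0496
net 0.64 [280. 205.] [0.4346 0.0983]
from [432.   97.1 121.9] yaw -2.6 -> d [ 0.9 -2.1 99.6] turn -0.1 rows 2.4
```

apply_moves --deltas '[70, 1.5, 1, 40, 0, 70, 1.5, 1, 75, 0, 70, 1.5, 1, 92, 0, 70, 1.5, 1, 99, 0, 70, 1.5, 1, 99, 0, 70, 1.5, 1, 99, 0, 35, 1.5, 1, 99, 0, 35, 1.5, 1, 99, 0, 35, 1.5, 1, 99, 0, 35, 1.5, 1, 99, 0, 35, 1.5, 1, 99, 0, 35, 1.5, 1, 99, 0]'

```text
clock: 41.13
position: [0.4334, 0.0993, 0.0245]
ee_rot: [0.001, 0.722, 0.692, 0.001]
contact_force: [-1.1, -0.8, 5.9]
width: 0.0405
gripper_force: 39.8
```

apply_moves --deltas '[35, 0, 0, -10, 0, 35, 0, 0, -30, 0, 35, 0, 0, -55, 0, 35, 0, 0, -70, 0, 35, 0, 0, -75, 0, 35, 0, 0, -75, 0, 35, 0, 0, -75, 0, 35, 0, 0, -75, 0]'

```text
clock: 41.8
position: [0.4313, 0.0991, 0.0972]
ee_rot: [-0.001, 0.722, 0.692, -0.001]
contact_force: [0.8, 0.3, -0.6]
width: 0.0408
gripper_force: 40.7
```

```bash
python3 - <<'E'
from h import *
held("yellow",.026);go(.6906,-.1238,.055,-2.5);print(get_state()["width"])
E
```

```text
outer [278.  273.5] (91, 92) [-1.4  0.1 18. ]
hole [276. 274.] (41, 29) [-1.7 -0.8 18. ]
from [431.3  99.1  97. ] yaw -2.5 -> d [-211.5  268.8   41.4] turn 0.0 rows 8.3
0.04104871150036725
```

apply_moves --deltas '[35, -15, 20, 0, 0, 35, -36, 46, 0, 0, 35, -57, 73, 0, 0, 35, -78, 99, 0, 0, 35, -99, 126, 0, 0, 35, -120, 152, 0, 0, 35, -141, 179, 0, 0, 35, -162, 206, 0, 0, 35, -183, 232, 0, 0, 35, -199, 253, 0, 0, 35, -208, 265, 0, 0, 35, -211.5, 269, 0, 0]'

```text
clock: 42.9
position: [0.6934, -0.1259, 0.096]
ee_rot: [-0.0, 0.723, 0.691, -0.0]
contact_force: [0.2, 0.8, -0.5]
width: 0.0407
gripper_force: 40.7
```

apply_moves --deltas '[35, 0, 0, 10, 0, 35, 0, 0, 25, 0, 35, 0, 0, 38, 0, 35, 0, 0, 48, 0, 35, 0, 0, 52, 0, 35, 0, 0, 53, 0, 35, 0, 0, 53, 0, 35, 0, 0, 53, 0, 35, 0, 0, 53, 0]'

```text
clock: 43.65
position: [0.6923, -0.1238, 0.046]
ee_rot: [0.001, 0.722, 0.692, 0.0]
contact_force: [0.6, -0.4, 1.0]
width: 0.0412
gripper_force: 40.7
```

```bash
python3 - <<'E'
from h import *
go(.6906,-.1238,.0285,-2.5);held("yellow",.0248);print(get_state()["width"])
w=get_image("wrist")
for t in place_of("pocket3",w)[:5]: print(round(t["score"],2),np.round(ray(w,t["point"],.003),4)[:2])
E
```

```text
from [ 692.3 -123.8   46. ] yaw -2.5 -> d [-0.1 -1.7 17.5] turn 0.0 rows 0.4
outer [277.5 274. ] (90, 91) [-0.9 -0.1 16.8]
hole [277.5 274. ] (44, 31) [-0.9 -0.1 16.8]
net [-1.6 -0.6 24.8]
0.04069342417030304
0.68 [ 0.6933 -0.021 ]
0.62 [ 0.6891 -0.126 ]
0.61 [ 0.6913 -0.0729]
0.6 [ 0.6914 -0.097 ]
0.57 [ 0.6889 -0.177 ]
```

apply_moves --deltas '[35, -0.5, -1.7, 2, 0, 35, -0.5, -1.7, 5, 0, 35, -0.5, -1.7, 8, 0, 35, -0.5, -1.7, 11, 0, 35, -0.5, -1.7, 14, 0, 35, -0.5, -1.7, 16, 0, 35, -0.5, -1.7, 17, 0, 35, -0.5, -1.7, 17, 0, 35, -0.5, -1.7, 17, 0]'

```text
clock: 44.6
position: [0.6901, -0.1242, 0.028]
ee_rot: [0.0, 0.722, 0.692, 0.0]
contact_force: [0.9, 0.0, -0.9]
width: 0.041
gripper_force: 40.7
```

apply_moves --deltas '[60, 0, 0, 0, 0, 60, 0, 0, 0, 0, 60, 0, 0, 0, 0, 60, 0, 0, -15, 0, 60, 0, 0, -40, 0, 60, 0, 0, -70, 0, 60, 0, 0, -90, 0, 60, 0, 0, -100, 0, 60, 0, 0, -100, 0, 60, 0, 0, -100, 0]'

```text
clock: 45.43
position: [0.6898, -0.1242, 0.1278]
ee_rot: [0.0, 0.722, 0.692, -0.0]
contact_force: [0.1, -0.6, -0.9]
width: 0.0596
gripper_force: 0.0
```

```bash
python3 - <<'E'
from h import *
w=get_image("wrist")
for k,z in dict(pocket3=.003,disc_white=.003,disc_yellow=.003).items():
    for t in place_of(k,w)[:5]: print(k,round(t["score"],2),np.round(t["point"]),np.round(ray(w,t["point"],z),4)[:2])
discs(0,("green","orange"))
go(.336,.030,.12,-2.5)
E
```

```text
pocket3 0.84 [280. 263.] [ 0.6894 -0.1746]
pocket3 0.65 [274.  64.] [ 0.6917 -0.0205]
pocket3 0.64 [282. 139.] [ 0.6951 -0.0726]
pocket3 0.59 [279. 207.] [ 0.6906 -0.1254]
disc_white 0.89 [278. 265.] [ 0.6879 -0.1767]
disc_white 0.59 [279. 139.] [ 0.6928 -0.0725]
disc_yellow 0.59 [278. 203.] [ 0.69   -0.1225]
scene green [(0.69, [0.325, 0.031])]
scene orange [(0.56, [0.33, 0.113]), (0.41, [0.68, -0.02]), (0.37, [0.682, -0.122])]
side green [(0.46, [0.333, 0.034])]
side orange [(0.57, [0.334, 0.114])]
from [ 689.9 -124.1  127.5] yaw -2.5 -> d [ 138.6 -360.3    7.8] turn 0.0 rows 9.3
```

apply_moves --deltas '[70, 8, -20, 0, 0, 70, 21, -55, 0, 0, 70, 35, -91, 0, 0, 70, 49, -127, 0, 0, 70, 63, -163, 0, 0, 70, 77, -199, 0, 0, 70, 90, -235, 0, 0, 70, 104, -271, 0, 0, 70, 118, -307, 0, 0, 70, 130, -340, 4, 0, 70, 136, -355, 7, 0, 70, 138, -361, 7, 0]'

```text
clock: 46.93
position: [0.3312, 0.0304, 0.1204]
ee_rot: [-0.001, 0.722, 0.692, -0.001]
contact_force: [0.0, 1.0, -0.7]
width: 0.07
gripper_force: 0.0
```

apply_moves --deltas '[70, 0, 0, 0, 0, 70, 0, 0, 0, 0, 70, 0, 0, 0, 0, 70, 0, 0, 0, 0, 70, 0, 0, 0, 0, 70, 0, 0, 0, 0]'

```text
clock: 47.43
position: [0.3362, 0.029, 0.1209]
ee_rot: [0.0, 0.722, 0.691, -0.0]
contact_force: [0.3, 0.6, 0.0]
width: 0.07
gripper_force: 0.0
```

```bash
python3 - <<'E'
from h import *
w=wd("green");go(.336,.032,.0223,-2.5)
E
```

```text
contour [276. 210.] 30.0 [0.3351 0.0308] diam 0.0448
net 0.86 [279. 203.] [0.3373 0.0318]
from [335.8  29.1 120.8] yaw -2.5 -> d [ 2.9  0.1 98.5] turn -0.0 rows 2.4
```

Same pattern as yellow: +1.5 forward, down 98.

apply_moves --deltas '[70, 2, 0, 40, 0, 70, 2, 0, 75, 0, 70, 2, 0, 92, 0, 70, 2, 0, 98, 0, 70, 2, 0, 98, 0, 70, 2, 0, 98, 0, 35, 2, 0, 98, 0, 35, 2, 0, 98, 0, 35, 2, 0, 98, 0, 35, 2, 0, 98, 0, 35, 2, 0, 98, 0, 35, 2, 0, 98, 0]'

```text
clock: 48.53
position: [0.3366, 0.0312, 0.0244]
ee_rot: [0.001, 0.722, 0.692, 0.001]
contact_force: [-0.7, -0.2, 11.2]
width: 0.0413
gripper_force: 38.9
```

apply_moves --deltas '[35, 0, 0, -10, 0, 35, 0, 0, -30, 0, 35, 0, 0, -55, 0, 35, 0, 0, -70, 0, 35, 0, 0, -75, 0, 35, 0, 0, -75, 0, 35, 0, 0, -75, 0, 35, 0, 0, -75, 0]'

```text
clock: 49.2
position: [0.3346, 0.0314, 0.0973]
ee_rot: [-0.001, 0.722, 0.692, -0.001]
contact_force: [-0.3, 0.2, -1.5]
width: 0.041
gripper_force: 40.5
```

```bash
python3 - <<'E'
from h import *
held("green",.0248);go(.6926,-.0723,.0285,-2.5);print(get_state()["width"])
E
```

```text
outer [278. 274.] (89, 91) [-1.   0.2 16.8]
hole [277.5 274.5] (44, 30) [-1.3 -0.1 16.8]
net [-1.7 -0.2 24.8]
from [334.6  31.4  97.1] yaw -2.5 -> d [-88.1 362.3  67.8] turn 0.0 rows 9.1
0.04121303751687323
```

apply_moves --deltas '[35, -5, 18, 0, 0, 35, -13, 52, 0, 0, 35, -22, 88, 0, 0, 35, -31, 124, 0, 0, 35, -39, 160, 0, 0, 35, -48, 196, 0, 0, 35, -57, 232, 0, 0, 35, -66, 268, 0, 0, 35, -74, 304, 0, 0, 35, -82, 335, 0, 0, 35, -87, 353, 0, 0, 35, -88, 360.5, 0, 0]'

```text
clock: 50.3
position: [0.6944, -0.0736, 0.0957]
ee_rot: [0.0, 0.723, 0.691, -0.0]
contact_force: [-0.2, -0.3, 0.2]
width: 0.0409
gripper_force: 40.5
```

apply_moves --deltas '[35, 0, 0, 10, 0, 35, 0, 0, 25, 0, 35, 0, 0, 38, 0, 35, 0, 0, 48, 0, 35, 0, 0, 52, 0, 35, 0, 0, 53, 0, 35, 0, 0, 53, 0, 35, 0, 0, 53, 0, 35, 0, 0, 53, 0]'

```text
clock: 51.05
position: [0.6923, -0.0723, 0.046]
ee_rot: [0.001, 0.722, 0.692, 0.0]
contact_force: [-0.2, -1.2, -0.0]
width: 0.041
gripper_force: 40.5
```

```bash
python3 - <<'E'
from h import *
go(.6924,-.0721,.0282,-2.5);held("green",.0248)
w=get_image("wrist")
for t in place_of("pocket3",w)[:5]: print(round(t["score"],2),np.round(ray(w,t["point"],.003),4)[:2])
E
```

```text
from [692.3 -72.3  46. ] yaw -2.5 -> d [ 0.2  0.1 17.8] turn 0.0 rows 0.4
outer [278.  274.5] (89, 90) [-1.2  0.1 16.8]
hole [277.  274.5] (45, 32) [-1.2 -0.4 16.8]
net [-2.2 -0.3 24.8]
0.9 [ 0.6926 -0.0204]
0.74 [ 0.6913 -0.0737]
0.65 [ 0.6903 -0.1262]
```

apply_moves --deltas '[35, 0, 0, 2, 0, 35, 0, 0, 5, 0, 35, 0, 0, 8, 0, 35, 0, 0, 11, 0, 35, 0, 0, 14, 0, 35, 0, 0, 16, 0, 35, 0, 0, 17.5, 0, 35, 0, 0, 17.5, 0, 35, 0, 0, 17.5, 0]'

```text
clock: 52.0
position: [0.6916, -0.0722, 0.0277]
ee_rot: [-0.0, 0.722, 0.692, -0.0]
contact_force: [-0.8, 0.3, 2.1]
width: 0.0409
gripper_force: 40.8
```

apply_moves --deltas '[60, 0, 0, 0, 0, 60, 0, 0, 0, 0, 60, 0, 0, 0, 0, 60, 0, 0, -15, 0, 60, 0, 0, -40, 0, 60, 0, 0, -70, 0, 60, 0, 0, -90, 0, 60, 0, 0, -100, 0, 60, 0, 0, -100, 0, 60, 0, 0, -100, 0]'

```text
clock: 52.83
position: [0.6916, -0.0722, 0.1271]
ee_rot: [-0.0, 0.722, 0.692, -0.0]
contact_force: [0.1, -0.3, -1.0]
width: 0.0602
gripper_force: 0.0
```

```bash
python3 - <<'E'
from h import *
w=get_image("wrist")
for k,z in dict(pocket3=.003,disc_green=.003,disc_yellow=.003).items():
    for t in place_of(k,w)[:5]: print(k,round(t["score"],2),np.round(t["point"]),np.round(ray(w,t["point"],z),4)[:2])
discs(0,("orange",))
go(.335,.114,.12,-2.5)
E
```

```text
pocket3 0.84 [282. 316.] [ 0.6907 -0.1755]
pocket3 0.82 [278. 264.] [ 0.6892 -0.1239]
pocket3 0.76 [276. 141.] [ 0.6922 -0.0214]
pocket3 0.64 [277. 206.] [ 0.6908 -0.0724]
pocket3 0.16 [278. 237.] [ 0.6909 -0.0992]
disc_green 0.63 [280. 206.] [ 0.6932 -0.0727]
disc_yellow 0.95 [281. 264.] [ 0.6917 -0.124 ]
disc_yellow 0.39 [280. 236.] [ 0.6927 -0.0983]
scene orange [(0.48, [0.326, 0.11])]
side orange [(0.58, [0.338, 0.117])]
from [691.5 -72.2 126.5] yaw -2.5 -> d [ 170.5 -364.2    7.1] turn 0.0 rows 9.6
```

apply_moves --deltas '[70, 8, -18, 0, 0, 70, 25, -54, 0, 0, 70, 42, -90, 0, 0, 70, 59, -126, 0, 0, 70, 76, -162, 0, 0, 70, 93, -198, 0, 0, 70, 110, -234, 0, 0, 70, 127, -271, 0, 0, 70, 144, -307, 0, 0, 70, 159, -340, 4, 0, 70, 168, -358, 6, 0, 70, 170.5, -364, 6, 0]'

```text
clock: 54.23
position: [0.331, 0.1147, 0.1209]
ee_rot: [-0.001, 0.722, 0.692, -0.001]
contact_force: [-0.0, -0.2, -0.6]
width: 0.0701
gripper_force: 0.0
```

apply_moves --deltas '[70, 0, 0, 0, 0, 70, 0, 0, 0, 0, 70, 0, 0, 0, 0, 70, 0, 0, 0, 0, 70, 0, 0, 0, 0, 70, 0, 0, 0, 0]'

```text
clock: 54.73
position: [0.3364, 0.1136, 0.1214]
ee_rot: [0.0, 0.723, 0.691, -0.0]
contact_force: [-0.5, 0.4, 0.0]
width: 0.0701
gripper_force: 0.0
```

```bash
python3 - <<'E'
from h import *
w=wd("orange");go(.335,.114,.0223,-2.5)
E
```

```text
net 0.91 [272. 206.] [0.3317 0.1145]
from [335.9 113.7 121.3] yaw -2.5 -> d [ 0.3 -0.9 99. ] turn -0.0 rows 2.4
```

apply_moves --deltas '[70, 1, -4, 40, 0, 70, 1, -4, 75, 0, 70, 1, -4, 92, 0, 70, 1, -4, 98, 0, 70, 1, -4, 98, 0, 70, 1, -4, 98, 0, 35, 1, -4, 98, 0, 35, 1, -4, 98, 0, 35, 1, -4, 98, 0, 35, 1, -4, 98, 0, 35, 1, -4, 98, 0, 35, 1, -4, 98, 0]'

```text
clock: 55.83
position: [0.3328, 0.1152, 0.0249]
ee_rot: [0.001, 0.722, 0.692, 0.001]
contact_force: [-0.9, 0.1, 8.8]
width: 0.0408
gripper_force: 39.2
```

apply_moves --deltas '[35, 0, 0, -10, 0, 35, 0, 0, -30, 0, 35, 0, 0, -55, 0, 35, 0, 0, -70, 0, 35, 0, 0, -75, 0, 35, 0, 0, -75, 0, 35, 0, 0, -75, 0, 35, 0, 0, -75, 0]'

```text
clock: 56.5
position: [0.3307, 0.1149, 0.0978]
ee_rot: [-0.0, 0.722, 0.692, -0.001]
contact_force: [-0.5, -0.2, -0.6]
width: 0.041
gripper_force: 40.7
```

```bash
python3 - <<'E'
from h import *
held("orange",.0248);go(.6945,-.0201,.0285,-2.5);print(get_state()["width"])
E
```

```text
net [ 1.4  1.2 24.8]
from [330.8 114.9  97.6] yaw -2.5 -> d [-119.1  369.4   68.3] turn 0.0 rows 9.5
0.04056768445021272
```

apply_moves --deltas '[35, -6, 18, 0, 0, 35, -18, 54, 0, 0, 35, -30, 91, 0, 0, 35, -42, 128, 0, 0, 35, -54, 165, 0, 0, 35, -66, 202, 0, 0, 35, -78, 239, 0, 0, 35, -90, 276, 0, 0, 35, -102, 312, 0, 0, 35, -112, 343, 0, 0, 35, -118, 361, 0, 0, 35, -120.5, 368, 0, 0]'

```text
clock: 57.6
position: [0.6967, -0.0228, 0.0962]
ee_rot: [0.0, 0.723, 0.691, -0.0]
contact_force: [0.5, 0.4, -0.6]
width: 0.0407
gripper_force: 40.7
```

apply_moves --deltas '[35, 0, 0, 10, 0, 35, 0, 0, 25, 0, 35, 0, 0, 38, 0, 35, 0, 0, 48, 0, 35, 0, 0, 52, 0, 35, 0, 0, 53, 0, 35, 0, 0, 53, 0, 35, 0, 0, 53, 0, 35, 0, 0, 53, 0]'

```text
clock: 58.35
position: [0.6945, -0.0213, 0.0464]
ee_rot: [0.001, 0.722, 0.692, 0.0]
contact_force: [-0.2, -0.5, -0.8]
width: 0.0411
gripper_force: 40.7
```

```bash
sed -i 's/orange=((3,150,60),(16,255,255))/orange=((0,110,40),(19,255,255))/' h.py; python3 - <<'E'
from h import *
go(.6945,-.0201,.0282,-2.5);held("orange",.0248)
w=get_image("wrist");p=get_state()["position"]
for t in place_of("pocket3",w)[:5]: print(round(t["score"],2),np.round(ray(w,t["point"],.003),4)[:2])
print(cv2.cvtColor(w["frame"],cv2.COLOR_RGB2HSV)[270,240:320:6])
E
```

```text
from [694.5 -21.3  46.4] yaw -2.5 -> d [ 1.2 -0.1 18.2] turn 0.0 rows 0.4
outer [277.5 273. ] (90, 91) [-0.4 -0.1 16.8]
hole [277.  272.5] (45, 30) [-0.2 -0.4 16.8]
net [-0.6  0.5 24.8]
0.83 [ 0.6917 -0.0742]
0.71 [ 0.6929 -0.0208]
0.26 [0.7806 0.0607]
[[ 16 244 243]
 [ 15 244 242]
 [ 16 244 242]
 [170  10  75]
 [  2  38  87]
 [ 19  17 117]
 [ 13  13 135]
 [ 20  17 135]
 [ 10  17 139]
 [  4  43  88]
 [ 15 249 248]
 [ 15 244 241]
 [ 15 244 241]
 [ 15 244 241]]
```

apply_moves --deltas '[35, 0.3, -0.4, 2, 0, 35, 0.3, -0.4, 5, 0, 35, 0.3, -0.4, 8, 0, 35, 0.3, -0.4, 11, 0, 35, 0.3, -0.4, 14, 0, 35, 0.3, -0.4, 16, 0, 35, 0.3, -0.4, 17.5, 0, 35, 0.3, -0.4, 18, 0, 35, 0.3, -0.4, 18, 0]'

```text
clock: 59.3
position: [0.6933, -0.0209, 0.028]
ee_rot: [-0.0, 0.722, 0.692, -0.0]
contact_force: [-1.7, -0.7, 3.7]
width: 0.0406
gripper_force: 41.2
```

apply_moves --deltas '[60, 0, 0, 0, 0, 60, 0, 0, 0, 0, 60, 0, 0, 0, 0, 60, 0, 0, -15, 0, 60, 0, 0, -40, 0, 60, 0, 0, -70, 0, 60, 0, 0, -110, 0, 60, 0, 0, -150, 0, 60, 0, 0, -160, 0, 60, 0, 0, -160, 0, 60, -30, 0, -160, 0, 60, -40, 0, -160, 0]'

```text
clock: 60.3
position: [0.691, -0.0631, 0.1858]
ee_rot: [-0.0, 0.722, 0.692, -0.002]
contact_force: [0.1, -0.2, -0.6]
width: 0.0602
gripper_force: 0.0
```

```bash
python3 - <<'E'
from h import *
w=get_image("wrist");save(w,"w9",1.4)
for k,z in dict(pocket3=.003,disc_white=.003,disc_yellow=.003,disc_green=.003,disc_orange=.003,carrier_tab=.016).items():
    for t in place_of(k,w)[:5]: print(k,round(t["score"],2),np.round(t["point"]),np.round(ray(w,t["point"],z),4)[:2])
go(.700,.110,.12,-2.5)
E
```

```text
pocket3 0.82 [280. 288.] [ 0.6884 -0.1736]
pocket3 0.72 [283. 199.] [ 0.6954 -0.0755]
pocket3 0.58 [278. 138.] [ 0.6931 -0.0169]
pocket3 0.55 [280. 247.] [ 0.6905 -0.126 ]
disc_white 0.94 [279. 290.] [ 0.687  -0.1761]
disc_yellow 0.95 [280. 244.] [ 0.6906 -0.1227]
disc_yellow 0.45 [280. 199.] [ 0.692  -0.0753]
disc_green 0.67 [281. 195.] [ 0.6934 -0.0714]
disc_orange 0.71 [282. 143.] [ 0.6963 -0.0218]
disc_orange 0.52 [ 51. 348.] [ 0.4239 -0.2413]
disc_orange 0.23 [278. 289.] [ 0.686  -0.1746]
disc_orange 0.22 [280. 145.] [ 0.6943 -0.0231]
carrier_tab 0.73 [276.  33.] [0.6949 0.0673]
from [691.7 -59.9 186.7] yaw -2.5 -> d [170.1   1.1  66.8] turn 0.0 rows 4.4
```

View pics/w9.png

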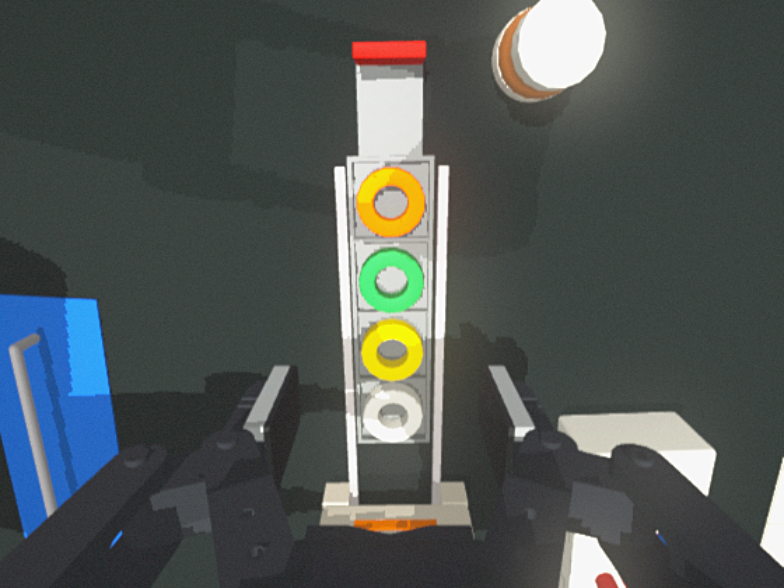

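All four discs sit flat in their pockets (orange, green, yellow and white at rows 203, 280, 350 and 413). The red tab is at (390,52).

apply_moves --deltas '[0, 20, -1, 0, 0, 0, 50, -1, 0, 0, 0, 80, -1, 0, 0, 0, 110, -1, 0, 0, 0, 140, -1, 0, 0, 0, 160, -1, 20, 0, 0, 170, -1, 50, 0, 0, 170, -1, 85, 0, 0, 170, -1, 120, 0, 0, 170, -1, 145, 0, 0, 170, -1, 157, 0, 0, 170, -1, 157, 0]'

```text
clock: 61.65
position: [0.6957, 0.1096, 0.0268]
ee_rot: [-0.002, 0.722, 0.692, -0.003]
contact_force: [-0.4, -0.4, 1.8]
width: 0.0
gripper_force: 0.0
```

```bash
python3 - <<'E'
from h import *
get_image("side");w=get_image("wrist");s=get_state();print(s["position"],s["width"])
for t in place_of("carrier_tab",w)[:3]: print(round(t["score"],2),np.round(t["point"]),np.round(ray(w,t["point"],.016),4)[:2])
go(.698,.077,.03,-2.5)
E
```

```text
[0.69896606 0.10938279 0.03115224] -0.00019371262431316802
0.63 [280. 350.] [0.6969 0.0668]
from [699.8 109.3  32.3] yaw -2.5 -> d [-32.4  -0.4   2.3] turn 0.0 rows 0.8
```

apply_moves --deltas '[0, -12, 0, 0, 0, 0, -20, 0, 0, 0, 0, -26, 0, 0, 0, 0, -32, 0, 0, 0, 0, -40, 0, 0, 0, 0, -50, 0, 0, 0, 0, -62, 0, 0, 0, 0, -74, 0, 0, 0, 0, -86, 0, 0, 0, 0, -98, 0, 0, 0, 0, -110, 0, 0, 0, 0, -122, 0, 0, 0]'

```text
clock: 62.8
position: [0.693, -0.0142, 0.0305]
ee_rot: [0.0, 0.722, 0.691, 0.0]
contact_force: [0.2, 4.3, 2.4]
width: -0.0001
gripper_force: 2.0
```

apply_moves --deltas '[0, -12, 0, 0, 0, 0, -24, 0, 0, 0, 0, -36, 0, 0, 0, 0, -48, 0, 0, 0, 0, -60, 0, 0, 0, 0, -72, 0, 0, 0, 0, -84, 0, 0, 0, 0, -96, 0, 0, 0, 0, -108, 0, 0, 0, 0, -118, 0, 0, 0, 0, -126, 0, 0, 0, 0, -132, 0, 0, 0]'

```text
clock: 63.8
position: [0.6874, -0.1459, 0.0305]
ee_rot: [0.0, 0.722, 0.691, 0.0]
contact_force: [2.5, 5.2, 2.8]
width: -0.0
gripper_force: 2.4
```

Remaining ~36 mm; approach gently until the stop's force shows.

apply_moves --deltas '[0, -5, 0, 0, 0, 0, -10, 0, 0, 0, 0, -15, 0, 0, 0, 0, -19, 0, 0, 0, 0, -23, 0, 0, 0, 0, -26, 0, 0, 0, 0, -28, 0, 0, 0, 0, -30, 0, 0, 0]'

```text
clock: 64.47
position: [0.6864, -0.1743, 0.0305]
ee_rot: [0.0, 0.722, 0.692, 0.001]
contact_force: [3.5, 5.8, 2.0]
width: -0.0005
gripper_force: 2.5
```

```bash
python3 - <<'E'
from h import *
for n in("scene","side","wrist"):
    w=get_image(n)
    for k,z in (("carrier_tab",.016),("reader_mouth",0)):
        for t in place_of(k,w)[:2]: print(n,k,round(t["score"],2),np.round(ray(w,t["point"],z),4)[:2])
print(get_state()["contact_force"],get_state()["position"])
E
```

```text
scene carrier_tab 0.68 [ 0.6898 -0.1855]
scene reader_mouth 0.63 [ 0.6961 -0.2398]
side carrier_tab 0.66 [ 0.6784 -0.1945]
side carrier_tab 0.29 [ 0.4279 -0.2157]
side reader_mouth 0.69 [ 0.6937 -0.2355]
[1.47109063 3.63926012 0.66260726] [ 0.68585444 -0.1747996   0.03030501]
```

apply_moves --deltas '[0, -2, 0, 0, 0, 0, -4, 0, 0, 0, 0, -5, 0, 0, 0, 0, -6, 0, 0, 0, 0, -6, 0, 0, 0]'

```text
clock: 65.33
position: [0.6857, -0.181, 0.0304]
ee_rot: [0.0, 0.722, 0.692, -0.0]
contact_force: [2.8, 4.0, 0.7]
width: 0.0001
gripper_force: 1.7
```

apply_moves --deltas '[0, -2, 0, 0, 0, 0, -3, 0, 0, 0, 0, -4, 0, 0, 0, 0, -4, 0, 0, 0]'

```text
clock: 65.67
position: [0.6855, -0.185, 0.0304]
ee_rot: [0.0, 0.722, 0.692, -0.0]
contact_force: [1.6, 3.5, -0.6]
width: -0.0003
gripper_force: 1.7
```

apply_moves --deltas '[0, -2, 0, 0, 0, 0, -3, 0, 0, 0, 0, -4, 0, 0, 0, 0, -5, 0, 0, 0, 0, -5, 0, 0, 0]'

```text
clock: 66.08
position: [0.6854, -0.1854, 0.0304]
ee_rot: [-0.003, 0.723, 0.691, 0.002]
contact_force: [4.4, 13.7, 1.5]
width: -0.0002
gripper_force: 6.7
```

apply_moves --deltas '[0, -2, 0, 0, 0, 0, -3, 0, 0, 0, 0, -4, 0, 0, 0, 0, -4, 0, 0, 0]'

```text
clock: 66.42
position: [0.6854, -0.1856, 0.0305]
ee_rot: [-0.005, 0.723, 0.691, 0.005]
contact_force: [4.9, 21.9, 2.9]
width: -0.0001
gripper_force: 10.8
```

apply_moves --deltas '[0, 5, 0, 0, 0, 0, 20, 0, 0, 0, 0, 40, 0, 0, 0, 0, 50, 0, -40, 0, 0, 50, 0, -80, 0, 0, 50, 0, -120, 0, 0, 50, 0, -160, 0, 0, 50, 0, -190, 0, 0, 50, 0, -190, 0, 0, 50, 0, -190, 0]'

```text
clock: 67.25
position: [0.6874, -0.145, 0.2232]
ee_rot: [0.002, 0.722, 0.691, -0.0]
contact_force: [-0.6, -0.8, -0.1]
width: -0.0002
gripper_force: 0.0
```

```bash
python3 - <<'E'
from h import *
w=get_image("wrist");a=get_image("scene");b=get_image("side")
for n,p in(("w",w),("a",a),("b",b)):
    for k,z in dict(carrier_tab=.016,reader=0,hook_mid=.002,mat=.002,hook_tip=.003,amber_jar=0,beaker=0,reagent_bottle=0).items(): print(n,k,[(round(t["score"],2),np.round(ray(p,t["point"],z),3)[:2].tolist()) for t in place_of(k,p)[:1]])
save(a,"end",1.4)
E
```

```text
w carrier_tab [(0.94, [0.683, -0.197])]
w reader [(0.96, [0.682, -0.358])]
w hook_mid [(0.9, [0.423, -0.24])]
w mat [(0.83, [0.421, -0.245])]
w hook_tip [(0.58, [0.437, -0.105])]
w amber_jar [(0.16, [0.683, -0.203])]
w beaker [(0.34, [0.681, -0.202])]
w reagent_bottle []
a carrier_tab [(0.54, [0.69, -0.192])]
a reader [(0.87, [0.683, -0.361])]
a hook_mid [(0.51, [0.437, -0.235])]
a mat [(0.75, [0.423, -0.239])]
a hook_tip [(0.47, [0.43, -0.11])]
a amber_jar [(0.74, [0.779, 0.061])]
a beaker [(0.89, [0.531, -0.541])]
a reagent_bottle [(0.62, [0.728, 0.262])]
b carrier_tab [(0.52, [0.682, -0.205])]
b reader [(0.7, [0.684, -0.358])]
b hook_mid [(0.63, [0.412, -0.249])]
b mat [(0.82, [0.424, -0.227])]
b hook_tip [(0.56, [0.425, -0.105])]
b amber_jar [(0.65, [0.689, -0.241])]
b beaker [(0.68, [0.523, -0.546])]
b reagent_bottle [(0.95, [0.736, 0.251])]
```

View pics/end.png

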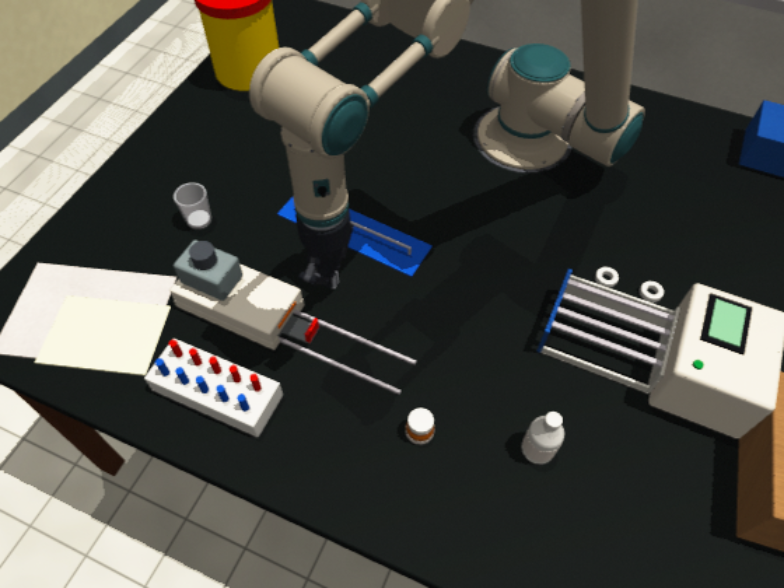

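The final view shows the carrier home with its tab at (312,328), the bay empty, the hook on the mat and the bystanders in place.

```bash
python3 -c "
from rig import *
print(sign_off())"
```

```text
the job is handed in; nothing more can be done
None
```

I handed the job in at about 67 s on the robot's clock. All four discs were seated flat in the carrier, the carrier was pushed home against its stop, the hook was back on its mat, and the bottle, jar and beaker were not disturbed; the sign-off gave no verdict.

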